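# Log the storage cases with the reader wand

### The arm

A 6-joint arm with a two-finger parallel gripper is mounted at the origin on the work surface. World frame = base frame: x ahead of the robot, y to its left, z up, the work surface at z = 0. Lengths are in m, angles in rad, forces in N, time in s.
With the tool pointing down it reaches from about 0.3 to 0.775 m from the base axis. Payload 14.6 kg.
Tool frame: the origin (TCP) lies at the very end of the fingers, on their centre line; the grasp point (between the pads) lies 19 mm behind it; z points along the fingers, y is the line along which they close (so a half turn about z gives the same grasp; the last joint's range is limited). The gripper opens to 94 mm and grips with 3 to 60 N. Pads are 16 mm wide; open, the fingers measure 119 mm over their backs; the gripper's body (75 mm by 177 mm) begins 78 mm behind the grasp point.
Start: joints at [1.146, 0.3, 1.521, -0, 1.321, -0.067], TCP at [0.193, 0.515, 0.205] pointing down, gripper open.
Joint ranges: [-3.03, 3.03], [-0.79, 2.21], [0.23, 2.52], [-1.04, 4.18], [0, 3.07], [-2.55, 2.55]. Speed limits (rad/s): [2.22, 2.22, 2.57, 3.14, 3.14, 3.14].

### API

Orientations are given as [roll, pitch, yaw] about the fixed x, y, z axes, in that order (R = Rz(yaw) Ry(pitch) Rx(roll)).
In Python, from station import ctrl gives the robot as it stands. The module is installed in compiled form; this text tells all that it offers.
- The arm moves only by the tool step_arm, never from a script. Its argument "deltas" is a list of rows, each an object with "dp": the shift along the tool's x, y, z scaled (see below), a list of three; "twist": the turn about the tool's z scaled (see below). In form: [{"dp": [tx, ty, tz], "twist": twist}, ...]. A call has 1 to 12 rows; each row shifts and turns the commanded pose from where the row before left it, along the tool's axes as they then stand; what a row does not reach is not made up. The controller multiplies each number of a shift by 0.04 m and each number of a turn by 4 degrees. A row lasts 1/10 s, in which the tool goes at most 50 mm and 8.59 degrees, less where a joint would pass 70% of its speed; a pose out of reach is approached as far as the arm can. A call with a number of a shift or a turn outside -1 to 1 is refused whole. A call with a gripper value outside its range is refused whole. "gripper" is the opening, from -1 (shut) to 1 (fully open), set as the call begins (left out, the last holds). The fingers move at their own pace and stop on an object; "squeeze" is the grip in N (left out, the last holds). Time passes only in rows, so rows that do not move let the fingers close. It gives the time, the measured TCP pose, the force, the opening and the grip force at its end, in the units of the state.
- ctrl.get_obs(): the state, without advancing time (a new reading comes with each control period).
- ctrl.camera(name): name is "side" or "top" or "wrist"; returns (picture, depth): 480x640x3 uint8, red, green, blue; 480x640 float32, m along the optical axis (not along the pixel's ray), 0 where there is no reading.
- ctrl.get_calibration(name): a dict with "fx", "fy", "cx", "cy" (pixels), "world_to_cam" (4x4, takes a point from world to camera coordinates); the wrist camera has in their place "hand_eye" (4x4, takes a point from camera to tool coordinates, whose origin is the TCP and whose axes are the flange's). Camera axes: x right, y down, z forward; pixel columns grow to the right and rows downward; lengths in m; the calibration is good to about 2 mm. A picture is of the moment at which its call begins: read the wrist's pose just before it. get_calibration takes no time and is no camera call.
- ctrl.hand_in(): hands the job in; it is judged then, once.
Trained networks look in the newest picture that a camera, given by its name, has taken for a name from the list of things; names that differ only in an ending like _2 or _b are one class to them, and where a whole thing is asked for, a point or a joint stands for the part that bears it (a point fixed in the world has none). Each returns a list of dicts, best first, with "conf" (0 to 1); they miss things now and then, are a little off and sometimes report something else, mostly with a low value. They report only what shows in the picture. A call takes as long as a camera call. They do not tell look-alikes from the thing itself.
- ctrl.spot_in(camera, label): "rect" ([left, top, right, bottom] as shares, 0 to 1, of the picture: columns of its width, rows of its height, round what is visible of it).
- ctrl.cut_out(camera, label): "pixels" (480x640 bool, what is visible of it) and "rect" ([left, top, right, bottom] as shares, 0 to 1, of the picture: columns of its width, rows of its height, round what is visible of it).
The state is a dict: "time_s": time; "qpos": joint angles; "joint_vel": joint speeds; "tau": joint torques, N m; "ee_pos": TCP position; "eef_rot": TCP orientation; "force": force on the tool from outside, world axes, zero at the start; "moment": the same for the moment, N m; "grip_width": finger opening in m; "grip_force": force on a finger pad.
Only numpy, scipy, OpenCV 4.12 (cv2) and the standard library are available. Lean on these libraries where they do the work, as an engineer would, in place of code of your own. Each camera call takes 0.05 s, during which the arm holds its last target. There are 200 camera calls.

### The job

Take the reader wand out of its stand and log the three storage cases by pressing its tip, square to the tag's face, on the middle of each sprung steel tag until the tag is well pushed in, and keep it there for about half a second: first the flat carton, then the case with the sloping front, last the two-tier rack. Press gently, do not disturb the other things on the desk, and finally put the wand back tip down in its stand, fully home, and let go.

Things in the scene. Friction and masses are not known exactly. Their poses are not given: they have to be found in the camera images.
- wand: reader wand, standing tip down in its stand. Origin at the tip, z from the tip up to the handle's end (151 mm). Round nose 8 mm across at the tip, 21 mm at z = 55; barrel 21 mm to z = 75; round collar 36 mm across, z = 75 to 81, resting on the stand's rim; flat-sided black handle z = 81 to 151, 28 mm wide along x, 18 mm thick along y. 80 to 170 g
- wand_tip (a point): the wand's tip, centre of its 8 mm steel end; axes as the wand
- wand_grip (a point): point in the wand's handle 118 mm above the tip, good to grip across the 18 mm thickness (y); axes as the wand
- wand_stand: black stand fixed to the desk: foot 72 mm across and 8 mm high, upright tube 42 mm outside and 28 mm inside, rim 85 mm above the desk. Origin under its centre, on the desk. With the wand home its collar lies on the rim and its tip is 10 mm above the desk
- case_flat: low cardboard carton with flat lid, 154 x 144 mm, lid 60 mm above the desk, fixed. Origin under its centre; its tag is on the lid, 30 mm to -x and 30 mm to +y of the centre, a tape roll beside it
- case_slope: plywood case with a sloping front, 120 x 130 mm, 35 mm high in front (-x) rising at 38 degrees to 115 mm behind, then flat, fixed. Origin under its centre; its tag is in the middle of the slope, facing -x and up
- case_tier: two-tier plywood rack, 130 x 160 mm, fixed: base board 14 mm, upper deck from 110 to 120 mm above the desk with its front edge at x = -32 mm (origin under the centre) and a lip to 131 mm behind, discs stored between. Its tag is on a 60 mm wide wedge of 40 degrees on the base board in front (-x), facing -x and up, partly below the deck's edge: a wand held upright does not fit
- tag_flat_face (a point): tag of the flat carton: steel disc, 26 mm across, in a black collar of 38 mm; this point is the centre of its outer face and goes down with it; z is the outward normal of the face, straight up; 72 mm above the desk
- tag_slope_face (a point): tag of the sloping case: steel disc, 26 mm across, in a black collar of 38 mm; this point is the centre of its outer face and goes down with it; z is the outward normal of the face, 38 degrees from vertical towards the case's -x; about 82 mm above the desk
- tag_tier_face (a point): tag of the two-tier rack: steel disc, 26 mm across, in a black collar of 38 mm; this point is the centre of its outer face and goes down with it; z is the outward normal of the face, 40 degrees from vertical towards the rack's -x; about 44 mm above the desk
- tag_flat (a joint): how far the sprung steel tag of the flat carton is pushed in, along its face's normal: 0 as it stands, 0.006 m at the stop; the spring takes 1 N to start and 4 N at the stop
- tag_slope (a joint): how far the sprung steel tag of the sloping case is pushed in, along its face's normal: 0 as it stands, 0.006 m at the stop; the spring takes 1 N to start and 4 N at the stop
- tag_tier (a joint): how far the sprung steel tag of the two-tier rack is pushed in, along its face's normal: 0 as it stands, 0.006 m at the stop; the spring takes 1 N to start and 4 N at the stop
- spray: bystander: amber spray bottle, 40 mm diameter, 160 mm tall, standing; origin under its centre
- brush_tube: bystander: grey capped tube, 36 mm diameter, 110 mm tall, standing; origin under its centre
- drops: bystander: small amber dropper bottle, 32 mm diameter, 65 mm tall, standing on the upper deck of the two-tier rack; origin under its centre
- tape_roll: bystander: roll of clear tape, 48 mm diameter, 18 mm high, lying on the lid of the flat carton beside its tag; origin under its centre
- mug: bystander: white mug, 80 mm diameter, 90 mm tall; origin under its centre
- dust_brush: bystander: record brush, 40 x 110 x 37 mm; origin under its centre
- air_can: bystander: tall spray can of dust remover, 48 mm diameter, 170 mm tall, standing close to the wand's stand on the robot's side and to its right; origin under its centre
- cassette: bystander: black cassette, 64 x 100 x 12 mm, lying flat; origin under its centre
There are look-alikes about, which are no part of the job. What is shaped like the case_slope but turquoise is not meant.

How it is judged:
By the outcome, as a careful person would: the job done as asked, in the order asked, and still so for the second after the job is handed in, with the robot touching nothing.
It also fails if it takes over 72 s, if anything falls off the work surface, if the arm or the gripper's body presses on something with over 40 N, if the wrist force passes 120 N, or if a joint passes its speed limit or range.

## Working session

There is one attempt and no reset: what is moved stays moved. The work goes in short steps, Python scripts to look and compute and a tool call to move; the robot and the scene stay as the last step left them, time stands still between calls to the robot, and variables do not carry over. Pictures are saved under pics/ and viewed, at most 10 in all, crops included, and the job is handed in when it is done.

Besides the shell and the picture viewer there is one more tool, called after ">>>" as name(argument=value, ...) on one line, values as JSON. step_arm: Moves the arm, as the interface text tells. Its arguments: {"type":"object","properties":{"deltas":{"type":"array"},"gripper":{"type":"number"},"squeeze":{"type":"number"}},"required":["deltas"]}

```bash
mkdir -p pics
cat > h.py <<'E'
import numpy as np, cv2
from scipy.spatial.transform import Rotation as R
from station import ctrl
def snap(n,name=None):
    o=ctrl.get_obs(); im,d=ctrl.camera(n); c=ctrl.get_calibration(n)
    if name: cv2.imwrite(f'pics/{name}.png',im[:,:,::-1])
    if 'world_to_cam' in c: T=np.linalg.inv(c['world_to_cam'])
    else:
        W=np.eye(4); W[:3,:3]=R.from_euler('xyz',o['eef_rot']).as_matrix(); W[:3,3]=o['ee_pos']; T=W@c['hand_eye']
    v,u=np.mgrid[0:480,0:640]
    P=np.stack([(u-c['cx'])/c['fx']*d,(v-c['cy'])/c['fy']*d,d],-1)@T[:3,:3].T+T[:3,3]
    P[d==0]=np.nan
    return im,d,P,c,T
E
python3 - <<'E'
from h import *
o=ctrl.get_obs(); print({k:np.round(v,3) for k,v in o.items()})
for n in ['top','side']:
    im,d,P,c,T=snap(n,n+'0'); np.savez(f'{n}0.npz',im=im,d=d,P=P); print(n,np.round(T,3).tolist(),c['fx'])
    for l in ['wand','wand_stand','case_flat','case_slope','case_tier','tag_flat','tag_slope','tag_tier','air_can','drops','tape_roll']:
        for r in ctrl.cut_out(n,l)[:3]:
            if r['conf']<.3: continue
            m=r['pixels']; p=P[m]; p=p[~np.isnan(p[:,0])]
            if len(p): print(l,round(r['conf'],2),(np.array(r['rect'])*[640,480,640,480]).astype(int),np.round(np.median(p,0),3),np.round(np.percentile(p,[3,97],axis=0),3).tolist())
E
```

```text
{'time_s': np.float64(0.0), 'qpos': array([ 1.146,  0.301,  1.522,  0.   ,  1.321, -0.067]), 'joint_vel': array([-0.   ,  0.   ,  0.   , -0.001, -0.   ,  0.   ]), 'tau': array([-2.0000e-03, -5.3180e+01, -3.5275e+01,  7.1000e-02,  2.4000e-02,
       -0.0000e+00]), 'ee_pos': array([0.192, 0.515, 0.205]), 'eef_rot': array([-3.14 , -0.   ,  2.784]), 'force': array([ 0.619, -1.529, -0.243]), 'moment': array([ 0.001,  0.027, -0.01 ]), 'grip_force': np.float64(0.0), 'grip_width': np.float64(0.094)}
top [[-0.094, -0.973, 0.211, 0.254], [-0.996, 0.092, -0.016, -0.05], [-0.004, -0.212, -0.977, 1.148], [0.0, 0.0, 0.0, 1.0]] 532.3906834517276
wand_stand 0.89 [312 249 348 276] [ 0.441 -0.083  0.009] [[0.426, -0.12, 0.004], [0.476, -0.056, 0.085]]
case_flat 0.72 [375 169 464 263] [ 0.525 -0.283  0.06 ] [[0.455, -0.363, 0.009], [0.609, -0.216, 0.069]]
case_slope 0.92 [106 186 185 263] [0.559 0.289 0.078] [[0.497, 0.226, 0.014], [0.616, 0.363, 0.12]]
case_slope 0.66 [211 287 291 367] [0.332 0.082 0.084] [[0.266, 0.014, 0.034], [0.395, 0.151, 0.121]]
case_tier 0.88 [224 138 310 223] [0.622 0.027 0.11
[... 1818 characters left out ...]
ope 0.55 [234 210 243 223] [0.318 0.091 0.082] [[0.307, 0.081, 0.074], [0.329, 0.108, 0.088]]
tag_slope 0.39 [311 145 317 150] [0.544 0.301 0.08 ] [[0.535, 0.29, 0.064], [0.555, 0.339, 0.089]]
tag_tier 0.53 [353 220 366 231] [0.597 0.03  0.044] [[0.589, 0.019, 0.035], [0.606, 0.042, 0.051]]
air_can 0.82 [271 256 301 326] [ 0.388 -0.167  0.115] [[0.367, -0.173, 0.003], [0.412, -0.132, 0.17]]
drops 0.75 [373 184 388 213] [ 0.626 -0.005  0.155] [[0.614, -0.012, 0.126], [0.639, 0.006, 0.184]]
tape_roll 0.94 [382 328 407 355] [ 0.563 -0.304  0.076] [[0.543, -0.324, 0.059], [0.586, -0.28, 0.08]]
tape_roll 0.67 [324 303 432 403] [ 0.525 -0.31   0.059] [[0.456, -0.37, 0.007], [0.611, -0.222, 0.065]]
```

```bash
python3 -c "
import cv2
a=cv2.imread('pics/top0.png')[100:420,60:520];cv2.imwrite('pics/topc.png',cv2.resize(a,(800,556)))
a=cv2.imread('pics/side0.png')[90:420,180:480];cv2.imwrite('pics/sidec.png',cv2.resize(a,(545,600),interpolation=cv2.INTER_CUBIC))"
```

```text
(no output)
```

View pics/topc.png

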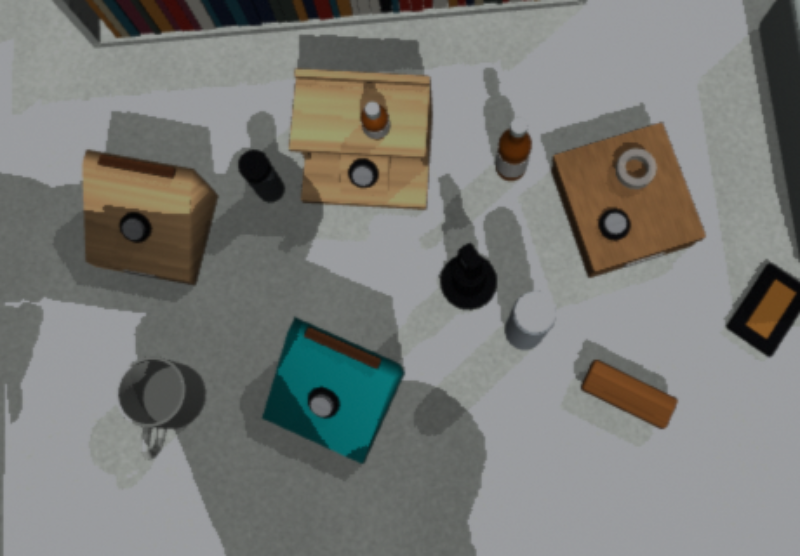

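View pics/sidec.png

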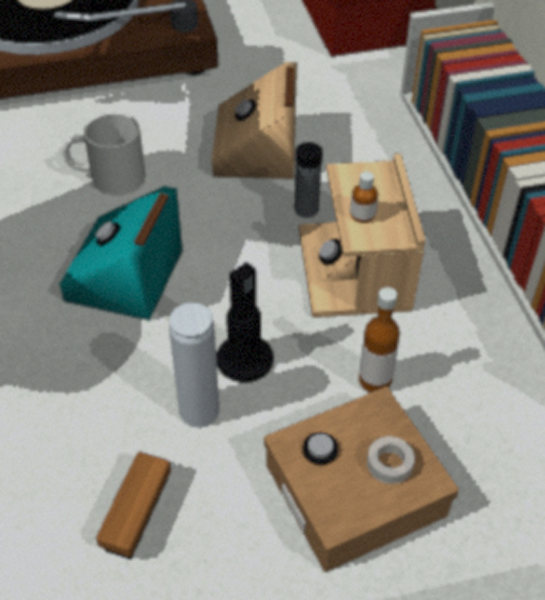

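The top and side views show the plywood sloping case (tag at topc 135,227, world ≈ 0.545, 0.30). The turquoise look-alike (topc 322,403, world ≈ 0.32, 0.09) is not meant. The wand stands in the black stand (topc 468,275), with the silver can beside it (530,320). The other wand and stand candidates were the black tube (260,175) and the can. The flat carton's tag is at 615,223 and the rack's tag at 363,174.

Run:
```python
from h import *
def box(P,lo,hi):
    m=np.all((P>lo)&(P<hi),-1); return P[m]
D={n:np.load(n+'0.npz') for n in ['top','side']}
def plane(p):
    for _ in range(4):
        c=p.mean(0); n=np.linalg.svd(p-c)[2][2]; n*=np.sign(n[2]); r=(p-c)@n
        p=p[abs(r)<max(2*r.std(),.0015)]
    return n,c,len(p)
for n in D:
    P=D[n]['P']
    for nm,c in [('flat',(.497,-.267,.072)),('slope',(.545,.30,.082)),('tier',(.596,.03,.044)),('turq',(.317,.092,.083))]:
        d=np.linalg.norm(P-np.array(c),axis=-1)
        q=P[d<.009]; nn,cc,k=plane(q)
        ring=P[(d>.024)&(d<(.032 if nm!='tier' else .029))]; n2,c2,k2=plane(ring)
        print(n,nm,'face n',nn.round(3),'ring n',n2.round(3),'tilt',np.degrees(np.arccos([nn[2],n2[2]])).round(1),'az',np.degrees(np.arctan2([nn[1],n2[1]],[nn[0],n2[0]])).round(1),k,k2,cc.round(4))
        # disc centre: points brighter, in the upper face plane
    # wand handle & top
    for lo,hi,t in [((.42,-.13,.100),(.50,-.06,.145),'handle'),((.42,-.13,.155),(.50,-.06,.17),'top'),((.42,-.15,.08),(.51,-.04,.095),'rim/collar')]:
        p=box(P,np.array(lo),np.array(hi))
        if len(p)>5:
            (cx,cy),wh,a=cv2.minAreaRect((p[:,:2]*1000).astype(np.float32)); print(n,t,len(p),round(cx,1),round(cy,1),np.round(wh,1),round(a,1),p[:,2].min().round(3),p[:,2].max().round(3), p.mean(0).round(4))
    # orientation of cases: edge via minAreaRect on decks
    for lo,hi,t in [((.5,-.08,.112),(.72,.12,.122),'deck'),((.42,-.4,.055),(.65,-.2,.064),'lid'),((.45,.2,.108),(.65,.4,.118),'slopetop')]:
        p=box(P,np.array(lo),np.array(hi))
        if len(p)>5:
            (cx,cy),wh,a=cv2.minAreaRect((p[:,:2]*1000).astype(np.float32)); print(n,t,len(p),round(cx,1),round(cy,1),np.round(wh,1),round(a,1))
print(ctrl.get_calibration('wrist'))
```

```text
top flat face n [0.108 0.209 0.972] ring n [-0.007  0.005  1.   ] tilt [13.6  0.5] az [ 62.6 145.1] 48 269 [ 0.4968 -0.2669  0.0723]
top slope face n [-0.578  0.015  0.816] ring n [-0.58   0.16   0.799] tilt [35.3 37. ] az [178.5 164.6] 45 231 [0.544  0.3    0.0839]
top tier face n [-0.574  0.012  0.819] ring n [-0.619  0.091  0.78 ] tilt [35.1 38.7] az [178.8 171.6] 42 106 [0.5955 0.0303 0.0451]
top turq face n [-0.528  0.317  0.788] ring n [-0.534  0.292  0.793] tilt [38.  37.5] az [149.  151.3] 45 200 [0.316  0.0928 0.0843]
top handle 65 450.0 -84.3 [30.2 13.2] 59.5 0.1 0.145 [ 0.4486 -0.086   0.1233]
top top 138 456.4 -87.8 [28.3 18. ] 28.0 0.155 0.164 [ 0.456  -0.0875  0.16  ]
top rim/collar 146 452.9 -88.0 [34.4 40.2] 3.8 0.08 0.095 [ 0.4486 -0.085   0.0876]
top deck 2647 642.5 24.0 [160.7  91. ] 81.6
top lid 4102 534.1 -290.9 [154.7 145.6] 12.2
top slopetop 583 601.7 288.2 [132.2  35.3] 75.0
side flat face n [-0.011 -0.049  0.999] ring n [-0.005 -0.007  1.   ] tilt [2.9 0.5] az [-103.2 -127.5] 61 279 [ 0.497  -0.2674  0.0715]
side slope face n [-0.608 -0.084  0.79 ] ring n [-0
[... 494 characters left out ...]
 -0.0894  0.1594]
side rim/collar 160 457.2 -95.2 [30.1 40.4] 84.6 0.08 0.095 [ 0.4571 -0.0976  0.0874]
side deck 1630 645.3 22.7 [164.9  96.2] 84.3
side lid 4799 536.1 -290.6 [155.3 146.1] 11.8
side slopetop 214 606.4 285.6 [135.2  26.3] 73.8
{'fx': 368.49373176141336, 'fy': 368.49373176141336, 'cx': 320.8425204476701, 'cy': 241.6143004030752, 'hand_eye': array([[-2.22896480e-05, -9.60650844e-01, -2.77758809e-01,
         8.02385035e-02],
       [ 9.99999901e-01,  1.02046575e-04, -4.33184368e-04,
         3.26997441e-04],
       [ 4.44483263e-04, -2.77758791e-01,  9.60650746e-01,
        -1.79791741e-01],
       [ 0.00000000e+00,  0.00000000e+00,  0.00000000e+00,
         1.00000000e+00]])}
```

```bash
cat >> h.py <<'E'
def go(x,y,z,yawdeg=None,o=None):
    "total move in tool units at present yaw, then twist units"
    o=o or ctrl.get_obs(); W=R.from_euler('xyz',o['eef_rot']).as_matrix()
    t=W.T@(np.array([x,y,z])-o['ee_pos'])/.04
    print('pos',np.round(o['ee_pos'],4),'rot',np.degrees(o['eef_rot']).round(2),'t',round(float(o['time_s']),2),'F',np.round(o['force'],1),'w',round(float(o['grip_width']),4),'gf',round(float(o['grip_force']),1))
    s='units total '+str(t.round(3))+' rows>= %.1f'%(max(np.abs(t).max(),np.linalg.norm(t)/1.2))
    if yawdeg is not None:
        a=(np.degrees(o['eef_rot'][2])-yawdeg+180)%360-180; s+=' twist %.2f'%(a/4)
    print(s)
E
python3 -c "
from h import *
go(.457,-.088,.275,30)"
```

```text
pos [0.1926 0.5152 0.2054] rot [180.    0.  159.5] t 1.2 F [0.5 0.9 0.6] w 0.0939 gf 0.0
units total [-11.472 -11.809  -1.739] rows>= 13.8 twist 32.38
```

>>> step_arm(deltas=[{"dp": [-0.4,-0.4,-0.4],"twist": 0},{"dp": [-0.74,-0.76,-0.25],"twist": 0},{"dp": [-0.74,-0.76,-0.2],"twist": 0},{"dp": [-0.74,-0.76,-0.2],"twist": 0},{"dp": [-0.74,-0.76,-0.2],"twist": 0},{"dp": [-0.74,-0.76,-0.2],"twist": 0},{"dp": [-0.74,-0.76,-0.2],"twist": 0},{"dp": [-0.74,-0.76,-0.1],"twist": 0},{"dp": [-0.74,-0.76,0],"twist": 0},{"dp": [-0.74,-0.76,0],"twist": 0},{"dp": [-0.74,-0.76,0],"twist": 0},{"dp": [-0.74,-0.76,0],"twist": 0}], gripper=1)

```text
time_s: 2.4
ee_pos: [0.3902, 0.0656, 0.2757]
eef_rot: [3.141, 0.001, 2.784]
force: [0.9, -0.2, -0.2]
grip_width: 0.0941
grip_force: 0.0
```

>>> step_arm(deltas=[{"dp": [-0.74,-0.76,0],"twist": 0},{"dp": [-0.74,-0.76,0],"twist": 0},{"dp": [-0.74,-0.76,0],"twist": 0},{"dp": [-0.5,-0.55,0],"twist": 0},{"dp": [0,0,0],"twist": 1},{"dp": [0,0,0],"twist": 1},{"dp": [0,0,0],"twist": 1},{"dp": [0,0,0],"twist": 1},{"dp": [0,0,0],"twist": 1},{"dp": [0,0,0],"twist": 1},{"dp": [0,0,0],"twist": 1},{"dp": [0,0,0],"twist": 1}])

```text
time_s: 3.6
ee_pos: [0.4521, -0.0768, 0.2755]
eef_rot: [3.142, 0.0, 2.222]
force: [0.7, 0.8, 0.3]
grip_width: 0.0939
grip_force: 0.0
```

>>> step_arm(deltas=[{"dp": [0,0,0],"twist": 1},{"dp": [0,0,0],"twist": 1},{"dp": [0,0,0],"twist": 1},{"dp": [0,0,0],"twist": 1},{"dp": [0,0,0],"twist": 1},{"dp": [0,0,0],"twist": 1},{"dp": [0,0,0],"twist": 1},{"dp": [0,0,0],"twist": 1},{"dp": [0,0,0],"twist": 1},{"dp": [0,0,0],"twist": 1},{"dp": [0,0,0],"twist": 1},{"dp": [0,0,0],"twist": 1}])

```text
time_s: 4.8
ee_pos: [0.4521, -0.0768, 0.2755]
eef_rot: [3.141, 0.0, 1.385]
force: [-0.1, -0.4, -0.4]
grip_width: 0.0939
grip_force: 0.0
```

>>> step_arm(deltas=[{"dp": [0,0,0],"twist": 1},{"dp": [0,0,0],"twist": 1},{"dp": [0,0,0],"twist": 1},{"dp": [0,0,0],"twist": 1},{"dp": [0,0,0],"twist": 1},{"dp": [0,0,0],"twist": 1},{"dp": [0,0,0],"twist": 1},{"dp": [0,0,0],"twist": 1},{"dp": [0,0,0],"twist": 1},{"dp": [0,0,0],"twist": 1},{"dp": [0,0,0],"twist": 1},{"dp": [0,0,0],"twist": 1},{"dp": [0,0,0],"twist": 0.4}])

```text
invalid input at $.deltas: expected 1 to 12 rows
```

>>> step_arm(deltas=[{"dp": [0,0,0],"twist": 1},{"dp": [0,0,0],"twist": 1},{"dp": [0,0,0],"twist": 1},{"dp": [0,0,0],"twist": 1},{"dp": [0,0,0],"twist": 1},{"dp": [0,0,0],"twist": 1},{"dp": [0,0,0],"twist": 1},{"dp": [0,0,0],"twist": 1},{"dp": [0,0,0],"twist": 1},{"dp": [0,0,0],"twist": 1},{"dp": [0,0,0],"twist": 1},{"dp": [0,0,0],"twist": 1}])

```text
time_s: 6.0
ee_pos: [0.4521, -0.0768, 0.2755]
eef_rot: [3.141, -0.0, 0.547]
force: [-0.8, -0.8, 0.2]
grip_width: 0.094
grip_force: 0.0
```

Run:
```python
from h import *
im,d,P,c,T=snap('wrist','w1'); np.savez('w1.npz',im=im,d=d,P=P)
for nm,lo,hi in [('top',(.42,-.13,.155),(.50,-.05,.168)),('collar',(.42,-.13,.088),(.50,-.05,.0945)),('foot',(.4,-.15,.004),(.52,-.03,.012))]:
    m=np.all((P>lo)&(P<hi),-1); p=P[m]
    if len(p)<5: continue
    (cx,cy),wh,a=cv2.minAreaRect((p[:,:2]*1000).astype(np.float32)); (ex,ey),er=cv2.minEnclosingCircle((p[:,:2]*1000).astype(np.float32))
    print(nm,len(p),round(cx,1),round(cy,1),np.round(wh,1),round(a,1),'circ',round(ex,1),round(ey,1),round(er,1),p[:,2].mean().round(4))
for l in ['wand','wand_stand']:
    for r in ctrl.cut_out('wrist',l)[:2]:
        p=P[r['pixels']]; p=p[~np.isnan(p[:,0])]; print(l,round(r['conf'],2),(np.array(r['rect'])*[640,480,640,480]).astype(int),p[:,2].max().round(3),p.mean(0).round(3))
go(.457,-.088,.119,30)
```

```text
top 711 458.1 -85.3 [28.1 18.2] 28.1 circ 458.4 -85.1 15.1 0.161
collar 364 460.3 -83.3 [29.6 35.3] 41.3 circ 458.2 -85.4 17.9 0.0914
foot 1227 442.6 -93.6 [105.8  70.7] 28.5 circ 446.2 -103.3 57.2 0.0084
wand 0.84 [312 199 352 253] 0.164 [ 0.462 -0.082  0.134]
wand_stand 0.76 [301 171 356 227] 0.091 [ 0.468 -0.078  0.026]
pos [ 0.4521 -0.0768  0.2755] rot [ 1.800e+02 -1.000e-02  3.158e+01] t 6.15 F [-0.2 -0.4  0.7] w 0.0938 gf 0.0
units total [-0.043  0.302  3.912] rows>= 3.9 twist 0.40
```

View pics/w1.png

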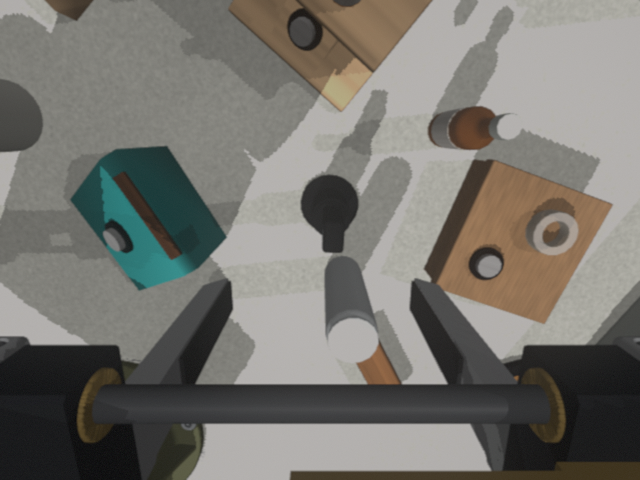

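The wrist view confirms the choice: the black stand and wand are at pixel 330,205–245, the can stands in front of it at 350,310, and the turquoise look-alike is off to the left. The handle top measures 28 x 18 mm at z = 0.161, as it should.

```bash
python3 -c "
from h import *
go(.458,-.0863,.109,28.2)"
```

```text
pos [ 0.4521 -0.0768  0.2755] rot [ 1.800e+02 -1.000e-02  3.158e+01] t 6.15 F [-0.2 -0.4  0.7] w 0.0938 gf 0.0
units total [1.000e-03 2.790e-01 4.162e+00] rows>= 4.2 twist 0.85
```

>>> step_arm(deltas=[{"dp": [0,0.28,0],"twist": 0},{"dp": [0,0,0],"twist": 0.85},{"dp": [0,0,0.8],"twist": 0},{"dp": [0,0,0.8],"twist": 0},{"dp": [0,0,0.8],"twist": 0},{"dp": [0,0,0.8],"twist": 0},{"dp": [0,0,0.6],"twist": 0},{"dp": [0,0,0.36],"twist": 0},{"dp": [0,0,0],"twist": 0}])

```text
time_s: 7.05
ee_pos: [0.4573, -0.0867, 0.1073]
eef_rot: [-3.139, 0.002, 0.491]
force: [0.5, -0.6, 1.4]
grip_width: 0.094
grip_force: 0.0
```

>>> step_arm(deltas=[{"dp": [0,0,0],"twist": 0},{"dp": [0,0,0],"twist": 0},{"dp": [0,0,0],"twist": 0},{"dp": [0,0,0],"twist": 0},{"dp": [0,0,0],"twist": 0},{"dp": [0,0,0],"twist": 0},{"dp": [0,0,0],"twist": 0},{"dp": [0,0,0],"twist": 0}], gripper=-1, squeeze=30)

```text
time_s: 7.85
ee_pos: [0.458, -0.0864, 0.1091]
eef_rot: [3.142, -0.0, 0.49]
force: [0.4, 0.8, 0.8]
grip_width: 0.0333
grip_force: 0.0
```

>>> step_arm(deltas=[{"dp": [0,0,0],"twist": 0},{"dp": [0,0,0],"twist": 0},{"dp": [0,0,0],"twist": 0},{"dp": [0,0,0],"twist": 0},{"dp": [0,0,0],"twist": 0}])

```text
time_s: 8.35
ee_pos: [0.4579, -0.0864, 0.109]
eef_rot: [-3.142, 0.0, 0.49]
force: [-0.0, -0.3, -0.4]
grip_width: 0.0178
grip_force: 30.0
```

>>> step_arm(deltas=[{"dp": [0,0,-0.3],"twist": 0},{"dp": [0,0,-0.6],"twist": 0},{"dp": [0,0,-0.6],"twist": 0},{"dp": [0,0,-0.6],"twist": 0},{"dp": [0,0,-0.6],"twist": 0},{"dp": [0,0,-0.2],"twist": 0},{"dp": [0,0,0],"twist": 0}])

```text
time_s: 9.05
ee_pos: [0.4582, -0.0864, 0.226]
eef_rot: [3.14, -0.001, 0.49]
force: [-0.5, 0.5, -1.2]
grip_width: 0.0181
grip_force: 30.0
```

```bash
cat >> h.py <<'E'
def axisfit(p):
    c=p.mean(0); u=np.linalg.svd(p-c)[2][0]; return c,u*np.sign(u[2])
def wand(cams=('side','top','wrist'),name=None):
    "wand points in tool frame: tilt in x-z plane, lowest tip"
    out={}
    for n in cams:
        im,d,P,c,T=snap(n,name and name+n); o=ctrl.get_obs()
        W=R.from_euler('xyz',o['eef_rot']).as_matrix(); Q=(P-o['ee_pos'])@W
        s=np.array([0,0,-.019]); # grip point in tool frame
        m=(np.abs(Q[...,1])<.022)&(np.linalg.norm(Q-s,axis=-1)<.135)&(Q[...,2]>.006)
        out[n]=Q[m]; 
        np.savez('last_'+n+'.npz',im=im,P=P,Q=Q,m=m)
    return out
E
python3 - <<'E'
from h import *
go(.497,-.267,.205)
o=wand(('side','top'),'l')
for n,q in o.items():
    print(n,len(q))
    for a in np.arange(.0,.12,.01):
        s=q[(q[:,2]>a)&(q[:,2]<=a+.01)]
        if len(s): print(round(a,3),len(s),'x',s[:,0].min().round(4),s[:,0].max().round(4),'y',s[:,1].min().round(4),s[:,1].max().round(4))
E
```

```text
pos [ 0.4582 -0.0864  0.226 ] rot [ 1.7992e+02 -8.0000e-02  2.8100e+01] t 9.05 F [-0.5  0.5 -1.2] w 0.0181 gf 30.0
units total [-1.272  4.438  0.53 ] rows>= 4.4
side 456
0.0 18 x -0.0135 0.008 y -0.0035 0.0117
0.01 113 x -0.0177 0.0184 y -0.0103 0.0199
0.02 23 x -0.0171 0.0131 y -0.0148 0.0196
0.03 28 x -0.0104 0.0048 y -0.0006 0.0141
0.04 29 x -0.0102 0.0054 y -0.0003 0.0131
0.05 176 x -0.1106 0.0041 y -0.0033 0.022
0.06 23 x -0.0074 0.0046 y -0.0015 0.0098
0.07 18 x -0.0064 0.0054 y 0.0012 0.0092
0.08 15 x -0.0056 0.0022 y 0.0006 0.0089
0.09 12 x -0.0037 0.0033 y 0.001 0.0069
0.1 1 x 0.0048 0.0048 y 0.0039 0.0039
top 23
0.05 23 x -0.1127 -0.1049 y 0.0084 0.022
```

>>> step_arm(deltas=[{"dp": [-0.1,0.36,0],"twist": 0},{"dp": [-0.21,0.74,0],"twist": 0},{"dp": [-0.21,0.74,0],"twist": 0},{"dp": [-0.21,0.74,0],"twist": 0},{"dp": [-0.21,0.74,0.1],"twist": 0},{"dp": [-0.21,0.74,0.2],"twist": 0},{"dp": [-0.09,0.36,0.2],"twist": 0},{"dp": [0,0,0],"twist": 0},{"dp": [0,0,0],"twist": 0}])

```text
time_s: 10.05
ee_pos: [0.4972, -0.2652, 0.2044]
eef_rot: [-3.14, 0.001, 0.49]
force: [0.2, 1.3, -0.6]
grip_width: 0.0176
grip_force: 30.0
```

Run:
```python
from h import *
for n in ('side','top','wrist'):
    im,d,P,c,T=snap(n,'f'+n)
    for r in ctrl.cut_out(n,'tag_flat')[:2]:
        p=P[r['pixels']]; p=p[(p[:,2]>.06)&(p[:,2]<.078)]; 
        if len(p): print(n,round(r['conf'],2),(np.array(r['rect'])*[640,480,640,480]).astype(int),p.mean(0).round(4),((p.min(0)+p.max(0))/2).round(4))
go(.498,-.267,.171)
f=cv2.imread('pics/fside.png')[290:420,310:450]; w=cv2.imread('pics/fwrist.png')[60:400,140:500]
cv2.imwrite('pics/fc.png',np.hstack([cv2.resize(f,(400,371)),cv2.resize(w,(393,371))]))
```

```text
side 0.52 [350 331 360 342] [ 0.4992 -0.2701  0.0712] [ 0.499  -0.2701  0.0714]
side 0.48 [385 175 411 248] [ 0.6637 -0.0589  0.0697] [ 0.6627 -0.0585  0.0691]
wrist 0.57 [306 215 334 241] [ 0.5021 -0.2645  0.0722] [ 0.501  -0.2651  0.0697]
pos [ 0.4976 -0.2651  0.2055] rot [ 1.7997e+02 -2.0000e-02  2.8150e+01] t 10.35 F [-0.4 -0.1 -1.5] w 0.018 gf 30.0
units total [-0.015  0.045  0.863] rows>= 0.9
```

View pics/fc.png

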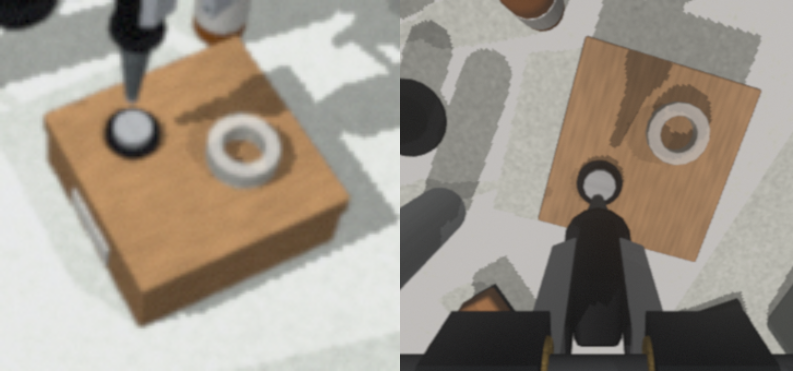

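The crop shows the tip hanging straight over the flat carton's tag (side crop 132,100 over 132,128; wrist crop 598,200 over 600,185), so I press down.

>>> step_arm(deltas=[{"dp": [-0.01,0.04,0.3],"twist": 0},{"dp": [0,0,0.3],"twist": 0},{"dp": [0,0,0.2],"twist": 0},{"dp": [0,0,0.1],"twist": 0},{"dp": [0,0,0.03],"twist": 0},{"dp": [0,0,0],"twist": 0},{"dp": [0,0,0],"twist": 0}])

```text
time_s: 11.05
ee_pos: [0.498, -0.2673, 0.1683]
eef_rot: [3.141, -0.0, 0.49]
force: [-1.3, 0.1, 1.2]
grip_width: 0.018
grip_force: 30.0
```

>>> step_arm(deltas=[{"dp": [0,0,0.02],"twist": 0},{"dp": [0,0,0.02],"twist": 0},{"dp": [0,0,0],"twist": 0}])

```text
time_s: 11.35
ee_pos: [0.498, -0.2674, 0.1664]
eef_rot: [3.141, -0.0, 0.49]
force: [-0.4, 0.6, 1.3]
grip_width: 0.018
grip_force: 30.0
```

>>> step_arm(deltas=[{"dp": [0,0,0.03],"twist": 0},{"dp": [0,0,0],"twist": 0}])

```text
time_s: 11.55
ee_pos: [0.498, -0.2674, 0.1651]
eef_rot: [3.141, -0.0, 0.49]
force: [-0.5, 0.3, 2.3]
grip_width: 0.0177
grip_force: 30.0
```

Run:
```python
from h import *
fs=[]
for _ in range(4):
    im,d,P,c,T=snap('side'); fs.append(ctrl.get_obs()['force'][2])
    q=P[np.linalg.norm(P[...,:2]-[.498,-.267],axis=-1)<.020]; 
    print(len(q), np.sort(q[(q[:,2]<.0735)&(q[:,2]>.055),2]).round(4)[::6])
print(np.round(fs,2)); go(.498,-.267,.165)
```

```text
1508 [0.0565 0.0585 0.0588 0.0593 0.0596 0.0601 0.0608 0.0613 0.0621 0.0624
 0.0625 0.0628 0.063  0.0632 0.0633 0.0636 0.0638 0.0639 0.064  0.0641
 0.0642 0.0644 0.0645 0.0646 0.0647 0.0648 0.065  0.0652 0.0654 0.0654
 0.0657 0.0658 0.0658 0.066  0.0662 0.0664 0.0665 0.0665 0.0667 0.0668
 0.0673 0.068  0.0688]
1514 [0.0566 0.0579 0.0587 0.0593 0.06   0.0603 0.0605 0.0613 0.0617 0.062
 0.0624 0.0627 0.063  0.0631 0.0632 0.0633 0.0636 0.0638 0.0639 0.064
 0.0642 0.0643 0.0644 0.0644 0.0645 0.0646 0.0647 0.0649 0.0649 0.0651
 0.0652 0.0654 0.0655 0.0656 0.0657 0.0659 0.0661 0.0663 0.0664 0.0666
 0.0668 0.0671 0.0678 0.0699]
1523 [0.0561 0.0577 0.0586 0.059  0.0597 0.0601 0.0605 0.0609 0.0613 0.062
 0.0624 0.0627 0.0629 0.0631 0.0635 0.0636 0.0637 0.0639 0.064  0.0642
 0.0644 0.0644 0.0646 0.0646 0.0647 0.0647 0.0649 0.0649 0.0651 0.0652
 0.0654 0.0655 0.0657 0.0658 0.0659 0.066  0.0662 0.0664 0.0666 0.0668
 0.067  0.0672 0.0677 0.0702]
1520 [0.0557 0.0577 0.0584 0.0591 0.0597 0.06   0.0605 0.0612 0.0617 0.062
 0.0625 0.0628 0.063  0.0633 0.0635 0.0636 0.0637 0.0638 0.064  0.0641
 0.0642 0.0643 0.0644 0.0645 0.0645 0.0648 0.0649 0.0652 0.0652 0.0653
 0.0653 0.0654 0.0655 0.0656 0.0658 0.0659 0.0662 0.0664 0.0667 0.0669
 0.0671 0.0678 0.0681 0.0689 0.0723]
[2.95 1.8  3.31 1.76]
pos [ 0.498  -0.2674  0.1652] rot [ 1.7998e+02 -1.0000e-02  2.8100e+01] t 11.75 F [ 0.1 -0.5  1.8] w 0.0175 gf 30.0
units total [ 0.005 -0.008  0.004] rows>= 0.0
```

>>> step_arm(deltas=[{"dp": [0,0,0],"twist": 0},{"dp": [0,0,0],"twist": 0},{"dp": [0,0,0],"twist": 0},{"dp": [0,0,0],"twist": 0},{"dp": [0,0,0],"twist": 0},{"dp": [0,0,0],"twist": 0},{"dp": [0,0,-0.3],"twist": 0},{"dp": [0,0,-0.5],"twist": 0},{"dp": [0,0,-0.5],"twist": 0},{"dp": [0.15,-0.5,-0.2],"twist": 0},{"dp": [0.2,-0.7,0],"twist": 0},{"dp": [0.2,-0.7,0],"twist": 0}])

```text
time_s: 12.95
ee_pos: [0.481, -0.189, 0.2255]
eef_rot: [-3.141, 0.0, 0.49]
force: [-0.4, -0.5, -2.2]
grip_width: 0.0178
grip_force: 30.0
```

```bash
python3 -c "
from h import *
go(.458,-.0864,.169,28.1)"
```

```text
pos [ 0.481  -0.189   0.2255] rot [-1.7997e+02  1.0000e-02  2.8070e+01] t 12.95 F [-0.4 -0.5 -2.2] w 0.0178 gf 30.0
units total [ 0.7   -2.532  1.415] rows>= 2.5 twist -0.01
```

>>> step_arm(deltas=[{"dp": [0.2,-0.7,0],"twist": 0},{"dp": [0.2,-0.7,0],"twist": 0},{"dp": [0.2,-0.7,0],"twist": 0},{"dp": [0.1,-0.43,0],"twist": 0},{"dp": [0,0,0],"twist": 0},{"dp": [0,0,0.4],"twist": 0},{"dp": [0,0,0.5],"twist": 0},{"dp": [0,0,0.4],"twist": 0},{"dp": [0,0,0.1],"twist": 0},{"dp": [0,0,0],"twist": 0}])

```text
time_s: 13.95
ee_pos: [0.4585, -0.0879, 0.1691]
eef_rot: [-3.141, 0.001, 0.49]
force: [1.0, 0.4, -1.2]
grip_width: 0.0178
grip_force: 30.0
```

>>> step_arm(deltas=[{"dp": [0,0,0],"twist": 0},{"dp": [0.3,-0.03,0],"twist": 0},{"dp": [0.2,0,0.02],"twist": 0},{"dp": [0.2,0,0.03],"twist": 0},{"dp": [0.2,0,0.07],"twist": 0},{"dp": [0.2,0,0.09],"twist": 0},{"dp": [0,0,0],"twist": 0}], squeeze=5)

```text
time_s: 14.65
ee_pos: [0.4973, -0.065, 0.1598]
eef_rot: [-3.141, 0.001, 0.491]
force: [-0.2, 0.1, -0.9]
grip_width: 0.0182
grip_force: 5.0
```

```bash
cat >> h.py <<'E'
def tilt(n='side',name=None):
    im,d,P,c,T=snap(n,name); o=ctrl.get_obs(); W=R.from_euler('xyz',o['eef_rot']).as_matrix()
    Q=(P-o['ee_pos'])@W-[0,0,-.019]
    best=[]
    dark=im.max(-1)<110
    for th in np.radians(np.arange(-10,55,.5)):
        a=np.array([-np.sin(th),0,np.cos(th)]); s=Q@a; e=Q@np.array([np.cos(th),0,np.sin(th)])
        # nose cone visible points must lie on the surface r=4+.118*z, barrel 10.5
        z=.118-s; r=np.where(z<.055,.004+.118*z,.0105); rad=np.hypot(e,Q[...,1])
        m=(z>.0)&(z<.072)&(rad<.03)
        best.append((np.sum(m&(abs(rad-r)<.0015)),np.degrees(th)))
    best.sort(reverse=True); print(n,'tilt fits',best[:5])
E
python3 - <<'E'
from h import *
o=ctrl.get_obs(); go(.458,-.0864,.169,28.1)
tilt('side','t1side'); tilt('top')
cv2.imwrite('pics/t1c.png',cv2.resize(cv2.imread('pics/t1side.png')[160:330,240:400],(640,600)[::1]))
E
```

```text
pos [ 0.4973 -0.065   0.1598] rot [-1.7995e+02  4.0000e-02  2.8140e+01] t 14.65 F [-0.2  0.1 -0.9] w 0.0182 gf 5.0
units total [-1.118  0.008 -0.229] rows>= 1.1 twist 0.01
side tilt fits [(np.int64(98), np.float64(22.5)), (np.int64(96), np.float64(22.0)), (np.int64(96), np.float64(21.5)), (np.int64(93), np.float64(23.0)), (np.int64(92), np.float64(23.5))]
top tilt fits [(np.int64(0), np.float64(54.5)), (np.int64(0), np.float64(54.0)), (np.int64(0), np.float64(53.5)), (np.int64(0), np.float64(53.0)), (np.int64(0), np.float64(52.50000000000001))]
```

View pics/t1c.png

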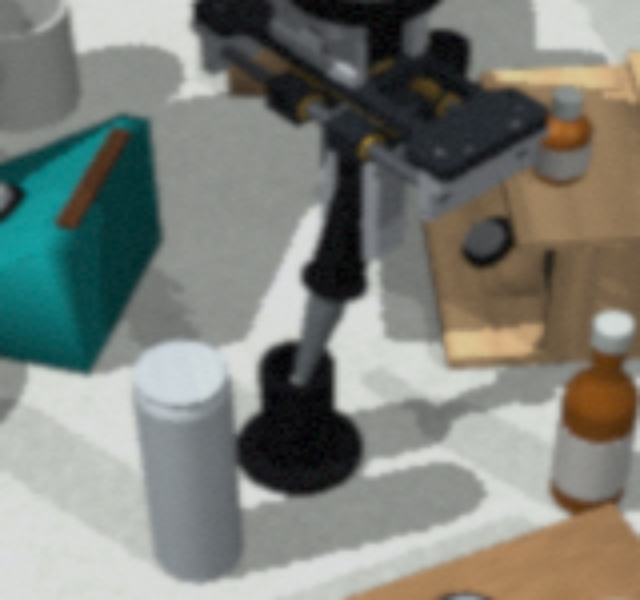

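The wand is pivoting in the pads as planned. It leans about 22°, with the nose on the stand's rim at crop pixel 300,375. I continue to about 39°.

>>> step_arm(deltas=[{"dp": [0.18,0,0.11],"twist": 0},{"dp": [0.16,0,0.12],"twist": 0},{"dp": [0.14,0,0.12],"twist": 0},{"dp": [0.12,0,0.12],"twist": 0},{"dp": [0,0,0],"twist": 0},{"dp": [0,0,0],"twist": 0}])

```text
time_s: 15.35
ee_pos: [0.5179, -0.0542, 0.1416]
eef_rot: [-3.141, 0.0, 0.491]
force: [-0.2, 0.3, -2.3]
grip_width: 0.018
grip_force: 5.0
```

Run:
```python
from h import *
o=ctrl.get_obs(); go(.458,-.0864,.169,28.1)
tilt('side','t2side'); tilt('wrist')
```

```text
pos [ 0.5179 -0.0542  0.1416] rot [-1.7998e+02  2.0000e-02  2.8110e+01] t 15.35 F [-0.2  0.3 -2.3] w 0.018 gf 5.0
units total [-1.701  0.004 -0.685] rows>= 1.7 twist 0.00
side tilt fits [(np.int64(93), np.float64(42.0)), (np.int64(91), np.float64(41.5)), (np.int64(90), np.float64(43.0)), (np.int64(89), np.float64(42.5)), (np.int64(89), np.float64(40.5))]
wrist tilt fits [(np.int64(104), np.float64(54.5)), (np.int64(68), np.float64(54.0)), (np.int64(52), np.float64(53.5)), (np.int64(26), np.float64(53.0)), (np.int64(18), np.float64(52.50000000000001))]
```

>>> step_arm(deltas=[{"dp": [0,0,0],"twist": 0},{"dp": [0,0,0],"twist": 0},{"dp": [0,0,0],"twist": 0},{"dp": [0.1,0,-0.15],"twist": 0},{"dp": [0.2,0,-0.28],"twist": 0},{"dp": [0.1,0,-0.4],"twist": 0},{"dp": [0,0,-0.7],"twist": 0},{"dp": [0,0,-0.8],"twist": 0},{"dp": [0,0,-0.6],"twist": 0},{"dp": [0,0,0],"twist": 0}], squeeze=50)

```text
time_s: 16.45
ee_pos: [0.5332, -0.0468, 0.2627]
eef_rot: [3.138, -0.005, 0.491]
force: [-0.3, -0.8, -1.9]
grip_width: 0.0179
grip_force: 50.0
```

```bash
cat >> h.py <<'E'
from scipy.optimize import least_squares
def fitwand(n='side',th0=40,show=True,dy=0.):
    "fit tilt (deg), lateral offset e0 and y0 of axis at grip point in tool frame; axial end"
    im,d,P,c,T=snap(n); o=ctrl.get_obs(); W=R.from_euler('xyz',o['eef_rot']).as_matrix()
    Q=(P-o['ee_pos'])@W-[0,0,-.019]; Q=Q[~np.isnan(Q[...,0])]
    def geo(p,q):
        th=np.radians(p[0]); q=q-np.array([p[1],p[2],0])
        s=q@np.array([-np.sin(th),0,np.cos(th)]); e=q@np.array([np.cos(th),0,np.sin(th)])
        z=.118-s; return z,np.hypot(e,q[:,1])-np.where(z<.055,.004+.118*z,.0105)
    p=np.array([th0,0,0.])
    for tol in (.008,.005,.003,.003):
        z,r=geo(p,Q); q=Q[(z>.003)&(z<.072)&(abs(r)<tol)]
        if len(q)<20: print(n,'few',len(q)); return
        p=least_squares(lambda p:np.r_[geo(p,q)[1],p[2]*2],p,x_scale=[10,.01,.01],loss='soft_l1',f_scale=.001).x
    z,r=geo(p,Q); m=(abs(r)<.004)&(z>-.02)&(z<.03)
    print(n,'tilt %.1f x0 %.1f y0 %.1f mm n %d rms %.2f zmin %s'%(p[0],p[1]*1e3,p[2]*1e3,len(q),1e3*np.std(geo(p,q)[1]),np.sort(z[m])[:4].round(4)))
    return p
E
python3 - <<'E'
from h import *
go(.545,.299,.3,165)
for n in ('side','side','top','wrist'): fitwand(n)
E
```

```text
pos [ 0.5332 -0.0468  0.2627] rot [179.8   -0.27  28.11] t 16.45 F [-0.3 -0.8 -1.9] w 0.0179 gf 50.0
units total [ 4.337 -7.485 -0.939] rows>= 7.5 twist -34.22
side tilt 33.3 x0 -12.7 y0 1.5 mm n 241 rms 1.24 zmin [0.005  0.0057 0.0066 0.0078]
side tilt 35.0 x0 -9.9 y0 1.5 mm n 248 rms 1.16 zmin [0.0032 0.0036 0.0051 0.0053]
top few 0
wrist few 0
```

>>> step_arm(deltas=[{"dp": [0,0,-0.6],"twist": 0},{"dp": [0,0,-0.4],"twist": -1},{"dp": [0,0,0],"twist": -1},{"dp": [0,0,0],"twist": -1},{"dp": [0,0,0],"twist": -1},{"dp": [0,0,0],"twist": -1},{"dp": [0,0,0],"twist": -1},{"dp": [0,0,0],"twist": -1},{"dp": [0,0,0],"twist": -1},{"dp": [0,0,0],"twist": -1},{"dp": [0,0,0],"twist": -1},{"dp": [0,0,0],"twist": -1}])

```text
time_s: 17.85
ee_pos: [0.5319, -0.0467, 0.2977]
eef_rot: [-3.139, 0.0, 1.261]
force: [-0.6, -0.0, -1.5]
grip_width: 0.0177
grip_force: 50.0
```

>>> step_arm(deltas=[{"dp": [0,0,0],"twist": -1},{"dp": [0,0,0],"twist": -1},{"dp": [0,0,0],"twist": -1},{"dp": [0,0,0],"twist": -1},{"dp": [0,0,0],"twist": -1},{"dp": [0,0,0],"twist": -1},{"dp": [0,0,0],"twist": -1},{"dp": [0,0,0],"twist": -1},{"dp": [0,0,0],"twist": -1},{"dp": [0,0,0],"twist": -1},{"dp": [0,0,0],"twist": -1},{"dp": [0,0,0],"twist": -1}])

```text
time_s: 19.05
ee_pos: [0.5318, -0.0467, 0.2977]
eef_rot: [-3.14, -0.001, 2.099]
force: [-0.6, 0.5, -1.3]
grip_width: 0.0176
grip_force: 50.0
```

>>> step_arm(deltas=[{"dp": [0,0,0],"twist": -1},{"dp": [0,0,0],"twist": -1},{"dp": [0,0,0],"twist": -1},{"dp": [0,0,0],"twist": -1},{"dp": [0,0,0],"twist": -1},{"dp": [0,0,0],"twist": -1},{"dp": [0,0,0],"twist": -1},{"dp": [0,0,0],"twist": -1},{"dp": [0,0,0],"twist": -1},{"dp": [0,0,0],"twist": -1},{"dp": [0,0,0],"twist": -1},{"dp": [0,0,0],"twist": 0}])

```text
time_s: 20.25
ee_pos: [0.5319, -0.0468, 0.2979]
eef_rot: [-3.141, -0.002, 2.865]
force: [0.1, -0.4, -1.3]
grip_width: 0.0178
grip_force: 50.0
```

Run:
```python
from h import *
go(.449,.325,.195,164.7)
for n in ('side','top'): fitwand(n); tilt(n,'s1'+n)
im=cv2.imread('pics/s1side.png'); o=ctrl.get_obs(); c=ctrl.get_calibration('side')
p=c['world_to_cam']@np.r_[o['ee_pos'],1]; u=int(c['fx']*p[0]/p[2]+c['cx']); v=int(c['fy']*p[1]/p[2]+c['cy']); print(u,v)
cv2.imwrite('pics/s1c.png',cv2.resize(im[max(v-60,0):v+100,u-80:u+80],(600,600),interpolation=cv2.INTER_CUBIC))
```

```text
pos [ 0.5319 -0.0468  0.2979] rot [-1.7999e+02 -1.1000e-01  1.6416e+02] t 20.25 F [ 0.1 -0.4 -1.3] w 0.0178 gf 50.0
units total [4.525 8.377 2.578] rows>= 8.4 twist -0.13
side tilt 34.8 x0 -12.0 y0 -0.2 mm n 214 rms 1.06 zmin [0.0008 0.0038 0.0041 0.0042]
side tilt fits [(np.int64(115), np.float64(43.0)), (np.int64(113), np.float64(42.5)), (np.int64(111), np.float64(42.0)), (np.int64(106), np.float64(41.5)), (np.int64(104), np.float64(43.5))]
top few 0
top tilt fits [(np.int64(0), np.float64(54.5)), (np.int64(0), np.float64(54.0)), (np.int64(0), np.float64(53.5)), (np.int64(0), np.float64(53.0)), (np.int64(0), np.float64(52.50000000000001))]
345 166
```

View pics/s1c.png

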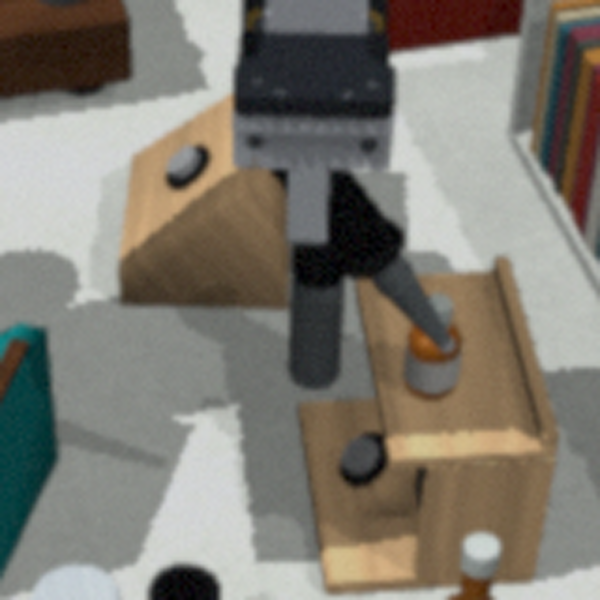

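The picture shows the wand leaning cleanly in the pads: the collar is near crop 390,250 and the tip is at 448,343. I'll settle the angle from its projection.

Run:
```python
from h import *
o=ctrl.get_obs(); c=ctrl.get_calibration('side'); W=R.from_euler('xyz',o['eef_rot']).as_matrix()
def proj(th,x0,z,e=0):
    th=np.radians(th); q=np.array([x0,0,-.019])+(.118-z)*np.array([-np.sin(th),0,np.cos(th)])+e*np.array([np.cos(th),0,np.sin(th)])
    p=c['world_to_cam']@np.r_[o['ee_pos']+W@q,1]; return np.array([(c['fx']*p[0]/p[2]+c['cx']-265)*3.75,(c['fy']*p[1]/p[2]+c['cy']-106)*3.75]).round(0)
im=cv2.imread('pics/s1c.png')
for th,x0,col in [(34.8,-.012,(0,255,0)),(38.5,-.006,(255,0,255)),(42.5,0,(0,255,255))]:
    print(th,[proj(th,x0,z).tolist() for z in (0,.03,.072,.118)])
    for s in (-1,1):
        pts=np.array([proj(th,x0,z,s*min(.004+.118*z,.0105)) for z in (0,.02,.055,.074)]).astype(int); cv2.polylines(im,[pts.reshape(-1,1,2)],False,col,1)
cv2.imwrite('pics/s1d.png',cv2.resize(im[200:380,320:500],(600,600)))
# 2-D axis of the nose: grey pixels
d=np.load('top0.npz')
```

```text
34.8 [[448.0, 345.0], [419.0, 309.0], [376.0, 256.0], [327.0, 195.0]]
38.5 [[449.0, 339.0], [417.0, 304.0], [369.0, 253.0], [315.0, 195.0]]
42.5 [[450.0, 331.0], [415.0, 298.0], [363.0, 250.0], [303.0, 195.0]]
```

View pics/s1d.png

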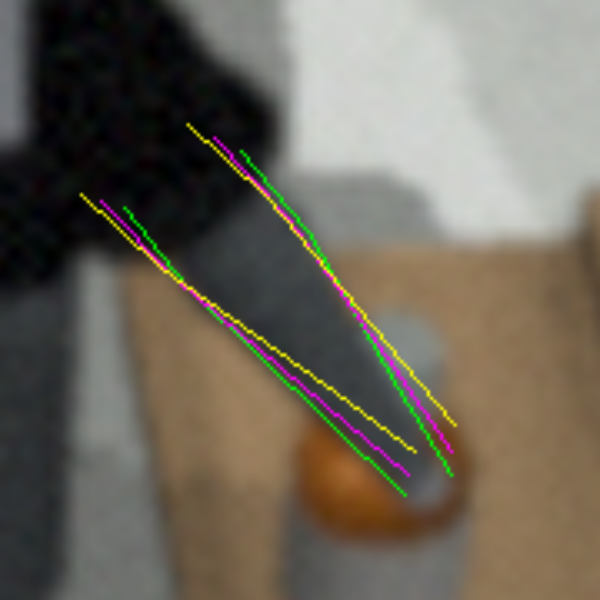

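The silhouette matches the green model: the wand leans 35° and turns about a point 17 mm above the pads' middle, which also agrees with the rim geometry. That is a few degrees short, so I correct it in the stand, which is close by and can be done at this yaw.

Run:
```python
from h import *
go(.3907,-.0674,.22)
```

```text
pos [ 0.532  -0.0468  0.2986] rot [-1.7999e+02 -4.0000e-02  1.6400e+02] t 20.45 F [ 0.5  0.4 -0.1] w 0.0179 gf 50.0
units total [ 3.253 -1.468  1.967] rows>= 3.4
```

>>> step_arm(deltas=[{"dp": [0.4,-0.18,0.2],"twist": 0},{"dp": [0.7,-0.32,0.4],"twist": 0},{"dp": [0.7,-0.32,0.45],"twist": 0},{"dp": [0.7,-0.32,0.45],"twist": 0},{"dp": [0.5,-0.22,0.4],"twist": 0},{"dp": [0.25,-0.11,0.07],"twist": 0},{"dp": [0,0,0],"twist": 0}])

```text
time_s: 21.15
ee_pos: [0.3906, -0.0679, 0.2207]
eef_rot: [-3.142, 0.001, 2.863]
force: [1.2, 0.7, -1.0]
grip_width: 0.0177
grip_force: 50.0
```

Run:
```python
from h import *
fitwand('side',35)
go(.3907,-.0674,.1446)
```

```text
side tilt 33.9 x0 -12.1 y0 -0.4 mm n 198 rms 1.01 zmin [0.0019 0.0027 0.0027 0.0042]
pos [ 0.3915 -0.0679  0.2212] rot [1.8000e+02 8.0000e-02 1.6405e+02] t 21.2 F [-0.1 -0.1 -1. ] w 0.0174 gf 50.0
units total [0.027 0.006 1.914] rows>= 1.9
```

>>> step_arm(deltas=[{"dp": [0.03,0.01,0.5],"twist": 0},{"dp": [0,0,0.6],"twist": 0},{"dp": [0,0,0.5],"twist": 0},{"dp": [0,0,0.3],"twist": 0},{"dp": [0,0,0],"twist": 0}])

```text
time_s: 21.7
ee_pos: [0.3905, -0.0669, 0.1436]
eef_rot: [-3.142, -0.002, 2.864]
force: [0.6, 0.8, -1.3]
grip_width: 0.0177
grip_force: 50.0
```

>>> step_arm(deltas=[{"dp": [0,0,0],"twist": 0},{"dp": [0,0,0],"twist": 0},{"dp": [0.06,0,0.03],"twist": 0},{"dp": [0.06,0,0.05],"twist": 0},{"dp": [0.06,0,0.05],"twist": 0},{"dp": [0.05,0,0.04],"twist": 0},{"dp": [0,0,0],"twist": 0}], squeeze=5)

```text
time_s: 22.4
ee_pos: [0.3807, -0.0644, 0.1373]
eef_rot: [3.142, -0.0, 2.864]
force: [0.7, -0.4, -1.2]
grip_width: 0.0179
grip_force: 5.0
```

Run:
```python
from h import *
fitwand('side',38)
go(.3907,-.0674,.1446)
```

```text
side tilt 38.2 x0 -16.9 y0 -0.2 mm n 167 rms 1.13 zmin [-0.0191 -0.0171 -0.0139  0.0074]
pos [ 0.3809 -0.0645  0.1374] rot [ 1.800e+02 -1.000e-02  1.641e+02] t 22.45 F [ 0.3 -0.1 -0.5] w 0.0182 gf 5.0
units total [-0.256 -0.003 -0.181] rows>= 0.3
```

>>> step_arm(deltas=[{"dp": [0,0,0],"twist": 0},{"dp": [0,0,0],"twist": 0},{"dp": [0,0,0],"twist": 0},{"dp": [0.1,0,-0.13],"twist": 0},{"dp": [0.2,0,-0.26],"twist": 0},{"dp": [0.1,0,-0.5],"twist": 0},{"dp": [0,0,-0.8],"twist": 0},{"dp": [0,0,-0.6],"twist": 0},{"dp": [0,0,-0.2],"twist": 0},{"dp": [0,0,0],"twist": 0}], squeeze=50)

```text
time_s: 23.45
ee_pos: [0.3658, -0.0601, 0.2375]
eef_rot: [-3.142, 0.001, 2.864]
force: [0.1, -0.9, -2.0]
grip_width: 0.0178
grip_force: 50.0
```

Run:
```python
from h import *
for _ in range(3): fitwand('side',38)
go(.4495,.325,.195,164.7)
```

```text
side tilt 39.1 x0 -17.2 y0 0.0 mm n 209 rms 1.17 zmin [0.006  0.0061 0.0064 0.0074]
side tilt 39.7 x0 -15.9 y0 0.1 mm n 218 rms 1.06 zmin [0.0037 0.0045 0.0053 0.006 ]
side tilt 39.3 x0 -16.2 y0 -0.0 mm n 217 rms 1.22 zmin [0.0051 0.0051 0.0056 0.0056]
pos [ 0.3652 -0.06    0.2358] rot [ 1.800e+02 -1.100e-01  1.641e+02] t 23.6 F [ 0.8 -0.3 -1.4] w 0.0176 gf 50.0
units total [0.608 9.834 1.022] rows>= 9.8 twist -0.15
```

Run:
```python
from h import *
go(.4374,.3285,.200,164.7)
```

```text
pos [ 0.3652 -0.06    0.2358] rot [ 1.800e+02 -1.100e-01  1.641e+02] t 23.6 F [ 0.8 -0.3 -1.4] w 0.0176 gf 50.0
units total [0.923 9.835 0.897] rows>= 9.8 twist -0.15
```

>>> step_arm(deltas=[{"dp": [0.05,0.5,0],"twist": -0.15},{"dp": [0.1,0.95,0],"twist": 0},{"dp": [0.1,0.95,0],"twist": 0},{"dp": [0.1,0.95,0],"twist": 0},{"dp": [0.1,0.95,0],"twist": 0},{"dp": [0.1,0.95,0],"twist": 0},{"dp": [0.1,0.95,0],"twist": 0},{"dp": [0.1,0.95,0.1],"twist": 0},{"dp": [0.1,0.95,0.2],"twist": 0},{"dp": [0.1,0.95,0.3],"twist": 0},{"dp": [0.05,0.78,0.3],"twist": 0},{"dp": [0,0,0],"twist": 0}])

```text
time_s: 24.8
ee_pos: [0.43, 0.3317, 0.1973]
eef_rot: [-3.138, -0.004, 2.877]
force: [0.0, -0.9, -0.6]
grip_width: 0.0174
grip_force: 50.0
```

Run:
```python
from h import *
go(.4374,.3285,.1825,164.7)
for _ in range(2): fitwand('side',39)
for n in ('side','top','wrist'):
    im,d,P,c,T=snap(n,'sl'+n)
    for r in ctrl.cut_out(n,'tag_slope')[:2]:
        p=P[r['pixels']]; p=p[(p[:,0]>.52)&(p[:,1]>.27)&(p[:,1]<.33)]
        if len(p)>5: print(n,round(r['conf'],2),(np.array(r['rect'])*[640,480,640,480]).astype(int),p.mean(0).round(4),((p.min(0)+p.max(0))/2).round(4))
    if n!='top':
        d=np.linalg.norm(P-[.545,.299,.083],axis=-1); m=(d<.04); vv,uu=np.where(m); print(uu.min(),uu.max(),vv.min(),vv.max())
```

```text
pos [0.43   0.3317 0.1973] rot [-179.79   -0.21  164.84] t 24.8 F [ 0.  -0.9 -0.6] w 0.0174 gf 50.0
units total [-0.2   -0.028  0.37 ] rows>= 0.4 twist 0.04
side tilt 39.7 x0 -13.9 y0 1.1 mm n 138 rms 1.26 zmin [0.0012 0.0025 0.0026 0.0032]
side tilt 40.2 x0 -13.1 y0 0.4 mm n 137 rms 1.50 zmin [0.0012 0.0021 0.0037 0.0038]
306 327 141 162
297 344 372 383
```

Run:
```python
from h import *
go(.4545,.324,.1605,164.7)
```

```text
pos [0.4312 0.3291 0.2015] rot [1.7997e+02 3.0000e-02 1.6465e+02] t 25.2 F [ 0.1  0.6 -1.2] w 0.0178 gf 50.0
units total [-0.594  0.031  1.026] rows>= 1.0 twist -0.01
```

>>> step_arm(deltas=[{"dp": [-0.2,0.03,0.3],"twist": 0},{"dp": [-0.25,0,0.4],"twist": 0},{"dp": [-0.15,0,0.32],"twist": 0},{"dp": [0,0,0],"twist": 0},{"dp": [0,0,0],"twist": 0}])

```text
time_s: 25.7
ee_pos: [0.4545, 0.3243, 0.1597]
eef_rot: [-3.141, -0.001, 2.874]
force: [0.5, -0.6, -0.7]
grip_width: 0.0175
grip_force: 50.0
```

Run:
```python
from h import *
p1=fitwand('side',39.5); p2=fitwand('side',39.5)
im,d,P,c,T=snap('side'); o=ctrl.get_obs()
W=R.from_euler('xyz',o['eef_rot']).as_matrix()
def pj(X):
    p=c['world_to_cam']@np.r_[X,1]; return np.array([c['fx']*p[0]/p[2]+c['cx'],c['fy']*p[1]/p[2]+c['cy']])
tip=o['ee_pos']+W@np.array([-.0865,0,.0683]); tag=np.array([.545,.299,.083])
n=np.array([np.sin(np.radians(38))*-.9646,np.sin(np.radians(38))*.264,np.cos(np.radians(38))])
print('tip',tip.round(4),'along n',((tip-tag)@n).round(4),'px',pj(tip).round(1),pj(tag).round(1))
u0,v0=pj(tag).astype(int)-[40,35]
big=cv2.resize(im[v0:v0+60,u0:u0+80,::-1],(800,600),interpolation=cv2.INTER_CUBIC)
for X,col in [(tip,(0,255,255)),(tag,(0,0,255))]:
    q=((pj(X)-[u0,v0]+.5)*10).astype(int); cv2.circle(big,tuple(int(a) for a in q),5,col,-1)
cv2.imwrite('pics/slc.png',big); go(.4616,.322,.151)
```

```text
side tilt 39.5 x0 -15.0 y0 -0.6 mm n 131 rms 1.34 zmin [-0.0154 -0.0139 -0.0131 -0.0124]
side tilt 40.0 x0 -14.6 y0 -0.3 mm n 121 rms 1.34 zmin [-0.0146 -0.0138 -0.0136 -0.0126]
tip [0.5381 0.302  0.0926] along n 0.0121 px [310.7 145.7] [313.6 148.9]
pos [0.4546 0.3247 0.1608] rot [1.7996e+02 4.0000e-02 1.6471e+02] t 25.85 F [ 0.4  0.2 -1.5] w 0.0175 gf 50.0
units total [-0.187 -0.02   0.245] rows>= 0.3
```

View pics/slc.png

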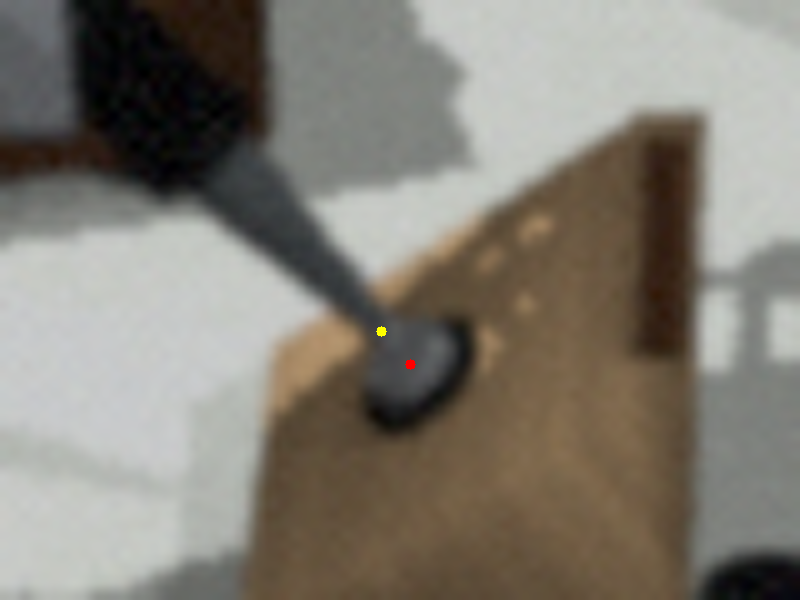

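The crop shows the tip (yellow, 381,331) about 12 mm off along the normal, aimed at the disc centre (about 418,365; the red mark at 410,364 is roughly 1 mm short). I press along the normal.

>>> step_arm(deltas=[{"dp": [-0.07,0,0.09],"twist": 0},{"dp": [-0.07,0,0.09],"twist": 0},{"dp": [-0.05,0,0.06],"twist": 0},{"dp": [-0.03,0,0.03],"twist": 0},{"dp": [-0.02,0,0.02],"twist": 0},{"dp": [0,0,0],"twist": 0},{"dp": [0,0,0],"twist": 0}])

```text
time_s: 26.55
ee_pos: [0.4635, 0.3222, 0.149]
eef_rot: [3.141, -0.0, 2.875]
force: [-4.6, 1.0, 4.7]
grip_width: 0.0176
grip_force: 50.0
```

```bash
cat >> h.py <<'E'
def fn(az,th,n=4):
    v=np.array([np.sin(th)*np.cos(az),np.sin(th)*np.sin(az),np.cos(th)]); L=[]
    for _ in range(n): ctrl.camera('side'); L.append(ctrl.get_obs()['force'])
    m=np.mean(L,0); print('F',m.round(2),'net along n %.2f'%((m+[0,0,1.3])@v)); go(*ctrl.get_obs()['ee_pos'])
E
python3 -c "
from h import *
fn(np.radians(164.7),np.radians(38))"
```

```text
F [-5.35  1.6   5.43] net along n 8.74
pos [0.4635 0.3222 0.149 ] rot [ 1.7998e+02 -2.0000e-02  1.6471e+02] t 26.75 F [-5.4  1.5  5. ] w 0.0178 gf 50.0
units total [0. 0. 0.] rows>= 0.0
```

>>> step_arm(deltas=[{"dp": [0.015,0,-0.02],"twist": 0},{"dp": [0,0,0],"twist": 0}])

```text
time_s: 26.95
ee_pos: [0.4631, 0.3222, 0.1495]
eef_rot: [3.142, -0.0, 2.875]
force: [-2.5, 2.0, 1.6]
grip_width: 0.0176
grip_force: 50.0
```

Run:
```python
from h import *
fn(np.radians(164.7),np.radians(38),4)
im,d,P,c,T=snap('side'); wi,*_=snap('wrist')
a=cv2.resize(im[114:174,274:354,::-1],(400,300),interpolation=cv2.INTER_CUBIC)
im2,d2,P2,c2,T2=snap('wrist'); m=np.linalg.norm(P2-[.545,.299,.083],axis=-1)<.05; vv,uu=np.where(m); u=int(np.median(uu));v=int(np.median(vv)); print(u,v)
v0=min(max(v-60,0),360);u0=min(max(u-80,0),480)
b=cv2.resize(im2[v0:v0+120,u0:u0+160,::-1],(400,300))
cv2.imwrite('pics/sld.png',np.hstack([a,b]))
```

```text
F [-2.77  2.03  1.09] net along n 3.85
pos [0.4632 0.3221 0.1494] rot [180.   -0.  164.7] t 27.15 F [-2.8  2.5  1.2] w 0.0181 gf 50.0
units total [0. 0. 0.] rows>= 0.0
319 383
```

View pics/sld.png

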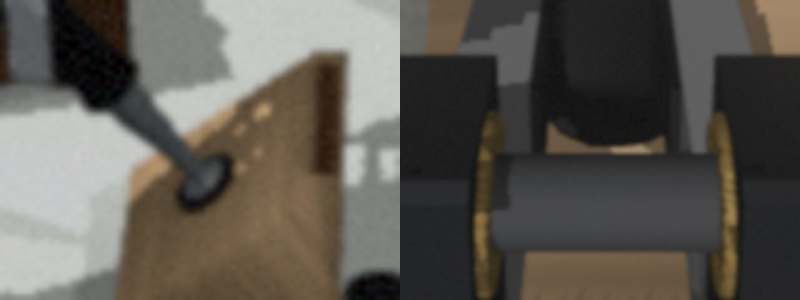

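The tip sits on the disc inside the collar (left crop, 205,180), and the force dropped from 8.7 to 3.9 N on backing off 1 mm. So the tag is nearly at its stop. I hold, then retract along the normal.

>>> step_arm(deltas=[{"dp": [0,0,0],"twist": 0},{"dp": [0,0,0],"twist": 0},{"dp": [0,0,0],"twist": 0},{"dp": [0,0,0],"twist": 0},{"dp": [0,0,0],"twist": 0},{"dp": [0.1,0,-0.13],"twist": 0},{"dp": [0.25,0,-0.32],"twist": 0},{"dp": [0.25,0,-0.35],"twist": 0},{"dp": [0,0,-0.7],"twist": 0},{"dp": [0,0,-0.4],"twist": 0},{"dp": [0,0,0],"twist": -1},{"dp": [0,0,0],"twist": -0.95}])

```text
time_s: 28.5
ee_pos: [0.4396, 0.3287, 0.2274]
eef_rot: [3.14, 0.002, 3.014]
force: [0.0, -1.6, -1.9]
grip_width: 0.0177
grip_force: 50.0
```

Run:
```python
from h import *
go(.4813,.0451,.22,172.5)
for _ in range(2): fitwand('side',39.5)
```

```text
pos [0.4396 0.3287 0.2274] rot [1.7993e+02 1.1000e-01 1.7267e+02] t 28.5 F [ 0.  -1.6 -1.9] w 0.0177 gf 50.0
units total [-1.937 -6.9    0.181] rows>= 6.9 twist 0.04
side tilt 40.7 x0 -13.8 y0 -1.0 mm n 134 rms 1.40 zmin [0.0021 0.0024 0.0029 0.003 ]
side tilt 40.8 x0 -13.4 y0 0.2 mm n 127 rms 1.35 zmin [0.0002 0.0011 0.0024 0.0035]
```

>>> step_arm(deltas=[{"dp": [-0.1,-0.4,0],"twist": 0},{"dp": [-0.25,-0.9,0],"twist": 0},{"dp": [-0.25,-0.9,0],"twist": 0},{"dp": [-0.25,-0.9,0],"twist": 0},{"dp": [-0.25,-0.9,0],"twist": 0},{"dp": [-0.25,-0.9,0],"twist": 0},{"dp": [-0.25,-0.9,0.1],"twist": 0},{"dp": [-0.24,-0.8,0.3],"twist": 0},{"dp": [-0.1,-0.3,0.6],"twist": 0},{"dp": [0,0,0.6],"twist": 0},{"dp": [0,0,0.3],"twist": 0},{"dp": [0,0,0],"twist": 0}])

```text
time_s: 29.8
ee_pos: [0.4801, 0.0445, 0.1486]
eef_rot: [-3.141, -0.002, 3.01]
force: [-0.8, -0.1, -0.9]
grip_width: 0.0181
grip_force: 50.0
```

Run:
```python
from h import *
p=np.array([fitwand('side',39.5) for _ in range(3)]).mean(0)
im,d,P,c,T=snap('side'); o=ctrl.get_obs()
W=R.from_euler('xyz',o['eef_rot']).as_matrix()
for r in ctrl.cut_out('side','tag_tier')[:2]:
    q=P[r['pixels']]; print(round(r['conf'],2),np.nanmean(q,0).round(4),(np.nanmin(q,0)+np.nanmax(q,0))/2)
def pj(X):
    a=c['world_to_cam']@np.r_[X,1]; return np.array([c['fx']*a[0]/a[2]+c['cx'],c['fy']*a[1]/a[2]+c['cy']])
th=np.radians(p[0]); tip=o['ee_pos']+W@(np.array([p[1],p[2],-.019])+.117*np.array([-np.sin(th),0,np.cos(th)])); tag=np.array([.5955,.030,.044])
az=np.radians(172.5);n=np.array([np.sin(.698)*np.cos(az),np.sin(.698)*np.sin(az),np.cos(.698)])
e=tip-tag; print('tip',tip.round(4),'tool',(W.T@(tip-o['ee_pos'])).round(4),'along n',(e@n).round(4),'off',(e-(e@n)*n).round(4))
u0,v0=pj(tag).astype(int)-[40,35]
big=cv2.resize(im[v0:v0+60,u0:u0+80,::-1],(800,600),interpolation=cv2.INTER_CUBIC)
for X,col in [(tip,(0,255,255)),(tag,(0,0,255)),(tag+n*.03,(0,255,0))]:
    q=((pj(X)-[u0,v0]+.5)*10).astype(int); cv2.circle(big,tuple(int(a) for a in q),4,col,-1)
cv2.imwrite('pics/tic.png',big); go(.4813,.0451,.1458,172.5)
```

```text
side tilt 39.8 x0 -13.4 y0 -0.9 mm n 139 rms 1.14 zmin [0.0008 0.0021 0.0035 0.0048]
side tilt 39.7 x0 -14.2 y0 -0.8 mm n 144 rms 1.16 zmin [0.0013 0.0027 0.0033 0.0049]
side tilt 39.9 x0 -14.5 y0 -0.4 mm n 149 rms 1.19 zmin [0.0031 0.0031 0.0037 0.0047]
0.39 [0.5966 0.0291 0.0422] [0.59770097 0.03362543 0.03667884]
tip [0.5696 0.0327 0.0799] tool [-0.0889 -0.0007  0.0709] along n 0.0442 off [ 0.0023 -0.001   0.002 ]
pos [0.4814 0.0449 0.1505] rot [1.7999e+02 1.0000e-01 1.7251e+02] t 30.05 F [ 0.2 -0.5 -1.8] w 0.0177 gf 50.0
units total [0.003 0.005 0.118] rows>= 0.1 twist 0.00
```

View pics/tic.png

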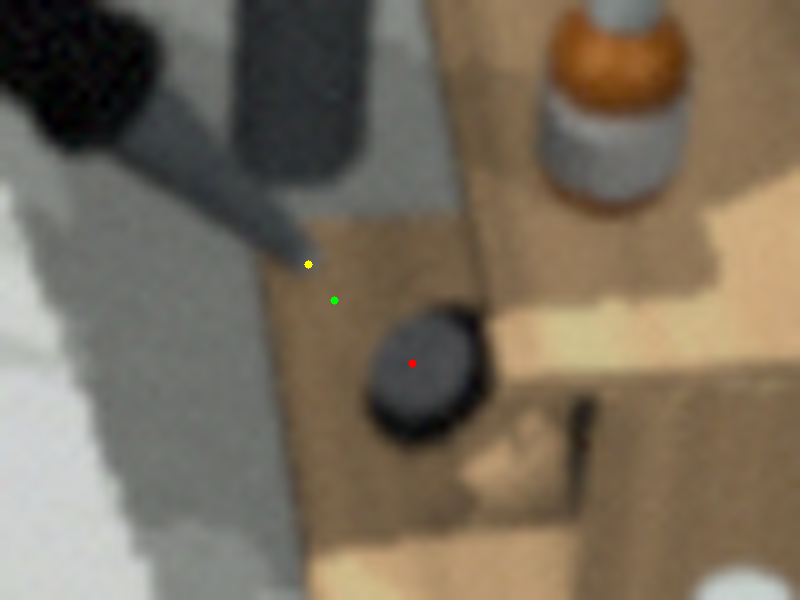

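The crop shows the tip (yellow, 308,264) above the rack's tag. The disc centre is about 420,370, so my mark (red, 412,363) is about 1 mm off. I correct by 2.6 mm down the slope and close in along the normal.

>>> step_arm(deltas=[{"dp": [0.05,-0.015,0.043],"twist": 0},{"dp": [-0.1,0,0.12],"twist": 0},{"dp": [-0.15,0,0.18],"twist": 0},{"dp": [-0.15,0,0.18],"twist": 0},{"dp": [-0.15,0,0.18],"twist": 0},{"dp": [-0.11,0,0.125],"twist": 0},{"dp": [0,0,0],"twist": 0},{"dp": [0,0,0],"twist": 0}])

```text
time_s: 30.85
ee_pos: [0.5051, 0.0409, 0.1162]
eef_rot: [-3.142, -0.0, 3.011]
force: [-0.4, -0.2, -1.2]
grip_width: 0.0176
grip_force: 50.0
```

Run:
```python
from h import *
fn(np.radians(172.5),.698,2)
p=fitwand('side',39.5)
im,d,P,c,T=snap('side','ti2')
from collections import Counter
# dark collar/disc ellipse and bright tip: report tip px and tag px by model
o=ctrl.get_obs();W=R.from_euler('xyz',o['eef_rot']).as_matrix();print('tip',(o['ee_pos']+W@[-.0889,-.0007,.0709]).round(4))
```

```text
F [ 0.3   0.18 -1.27] net along n -0.16
pos [0.5051 0.0409 0.1166] rot [1.800e+02 2.000e-02 1.725e+02] t 30.95 F [ 0.2 -0.2 -1.3] w 0.018 gf 50.0
units total [0. 0. 0.] rows>= 0.0
side tilt 39.7 x0 -14.9 y0 -0.7 mm n 133 rms 1.12 zmin [-0.0067 -0.0063 -0.0038 -0.0037]
tip [0.5932 0.0286 0.0458]
```

>>> step_arm(deltas=[{"dp": [-0.03,0,0.04],"twist": 0},{"dp": [-0.03,0,0.04],"twist": 0},{"dp": [-0.03,0,0.035],"twist": 0},{"dp": [0,0,0],"twist": 0}])

```text
time_s: 31.45
ee_pos: [0.5088, 0.0404, 0.1117]
eef_rot: [3.142, 0.0, 3.011]
force: [-0.2, -0.8, 0.3]
grip_width: 0.0176
grip_force: 50.0
```

Run:
```python
from h import *
fn(np.radians(172.5),.698,3)
```

```text
F [-0.62  0.33  1.02] net along n 2.20
pos [0.5087 0.0404 0.1118] rot [1.800e+02 1.000e-02 1.725e+02] t 31.6 F [-0.5 -0.3  1. ] w 0.0176 gf 50.0
units total [0. 0. 0.] rows>= 0.0
```

>>> step_arm(deltas=[{"dp": [-0.025,0,0.03],"twist": 0},{"dp": [-0.02,0,0.025],"twist": 0},{"dp": [0,0,0],"twist": 0}])

```text
time_s: 31.9
ee_pos: [0.5105, 0.0402, 0.1095]
eef_rot: [-3.142, 0.0, 3.011]
force: [-0.9, 0.3, 1.6]
grip_width: 0.0175
grip_force: 50.0
```

Run:
```python
from h import *
fn(np.radians(172.5),.698,4)
```

```text
F [-1.56  0.16  2.25] net along n 3.73
pos [0.5104 0.0402 0.1096] rot [-1.800e+02  1.000e-02  1.725e+02] t 32.1 F [-2.  -0.1  2.2] w 0.0176 gf 50.0
units total [0. 0. 0.] rows>= 0.0
```

The rack's tag takes 3.7 N, which puts it about 5.4 mm in. I hold, retract along the normal and lift.

>>> step_arm(deltas=[{"dp": [0,0,0],"twist": 0},{"dp": [0,0,0],"twist": 0},{"dp": [0,0,0],"twist": 0},{"dp": [0,0,0],"twist": 0},{"dp": [0,0,0],"twist": 0},{"dp": [0,0,0],"twist": 0},{"dp": [0.1,0,-0.12],"twist": 0},{"dp": [0.25,0,-0.3],"twist": 0},{"dp": [0.3,0,-0.36],"twist": 0},{"dp": [0.3,0,-0.6],"twist": 0},{"dp": [0.3,0,-0.8],"twist": 0},{"dp": [0.3,0,-0.6],"twist": 0}])

```text
time_s: 33.3
ee_pos: [0.4482, 0.0484, 0.2224]
eef_rot: [3.141, 0.001, 3.011]
force: [0.3, -0.5, -2.1]
grip_width: 0.0178
grip_force: 50.0
```

Run:
```python
from h import *
fn(np.radians(172.5),.698,1)
go(.3772,-.0758,.205,172.5)
fitwand('side',39.5)
```

```text
F [ 0.19 -0.91  4.05] net along n 3.90
pos [0.4482 0.0486 0.2258] rot [179.95   0.28 172.52] t 33.35 F [ 0.2 -0.9  4. ] w 0.0178 gf 50.0
units total [0. 0. 0.] rows>= 0.0
pos [0.4482 0.0486 0.2258] rot [179.95   0.28 172.52] t 33.35 F [ 0.2 -0.9  4. ] w 0.0178 gf 50.0
units total [ 1.358 -3.316  0.511] rows>= 3.3 twist 0.00
side tilt 39.8 x0 -16.0 y0 -0.1 mm n 168 rms 1.24 zmin [0.0057 0.0061 0.0075 0.0078]
```

>>> step_arm(deltas=[{"dp": [0.2,-0.5,0],"twist": 0},{"dp": [0.3,-0.75,0.05],"twist": 0},{"dp": [0.3,-0.75,0.1],"twist": 0},{"dp": [0.3,-0.75,0.15],"twist": 0},{"dp": [0.26,-0.57,0.2],"twist": 0},{"dp": [0,0,0],"twist": 0},{"dp": [0,0,0],"twist": 0}])

```text
time_s: 34.1
ee_pos: [0.3776, -0.0764, 0.2001]
eef_rot: [3.141, -0.001, 3.009]
force: [-0.6, 0.0, -1.2]
grip_width: 0.0178
grip_force: 50.0
```

Run:
```python
from h import *
for _ in range(2):
    p=fitwand('side',39.5); o=ctrl.get_obs(); W=R.from_euler('xyz',o['eef_rot']).as_matrix(); th=np.radians(p[0])
    tip=o['ee_pos']+W@(np.array([p[1],p[2],-.019])+.116*np.array([-np.sin(th),0,np.cos(th)]))
    d=W[:,0]; print('tip',tip.round(4),'s',((tip-[.458,-.0864,0])@d).round(4),'lat',((tip-[.458,-.0864,0])@W[:,1]).round(4))
go(.3772,-.0758,.144,172.5)
```

```text
side tilt 40.1 x0 -14.1 y0 -1.0 mm n 193 rms 1.18 zmin [0.002  0.0022 0.0033 0.0056]
tip [ 0.4659 -0.0886  0.1306] s -0.008 lat -0.0012
side tilt 39.5 x0 -15.0 y0 -0.6 mm n 198 rms 1.09 zmin [0.0041 0.0052 0.0056 0.0056]
tip [ 0.466 -0.088  0.13 ] s -0.0081 lat -0.0005
pos [ 0.378  -0.0758  0.2005] rot [ 1.7999e+02 -2.0000e-02  1.7253e+02] t 34.2 F [-0.1  0.4 -1.4] w 0.0178 gf 50.0
units total [ 0.02  -0.002  1.413] rows>= 1.4 twist 0.01
```

>>> step_arm(deltas=[{"dp": [0.02,0,0.35],"twist": 0},{"dp": [0,0,0.45],"twist": 0},{"dp": [0,0,0.4],"twist": 0},{"dp": [0,0,0.22],"twist": 0},{"dp": [0,0,0],"twist": 0},{"dp": [0,0,0],"twist": 0}])

```text
time_s: 34.8
ee_pos: [0.3773, -0.076, 0.1444]
eef_rot: [-3.142, 0.0, 3.011]
force: [-0.2, 0.4, -0.2]
grip_width: 0.0176
grip_force: 50.0
```

>>> step_arm(deltas=[{"dp": [0,0,0],"twist": 0},{"dp": [0,0,0],"twist": 0},{"dp": [-0.1,0,0],"twist": 0},{"dp": [-0.24,0,-0.18],"twist": 0},{"dp": [-0.24,0,-0.15],"twist": 0},{"dp": [-0.27,0,-0.14],"twist": 0},{"dp": [-0.27,0,-0.11],"twist": 0},{"dp": [0,0,0],"twist": 0}], squeeze=5)

```text
time_s: 35.6
ee_pos: [0.4224, -0.0822, 0.1676]
eef_rot: [-3.141, 0.001, 3.011]
force: [1.0, -0.2, -1.5]
grip_width: 0.018
grip_force: 5.0
```

Run:
```python
from h import *
p=fitwand('side',20); tilt('side')
go(.4655,-.0874,.174)
```

```text
side tilt 19.7 x0 -7.1 y0 -0.6 mm n 134 rms 1.03 zmin [0.0008 0.0009 0.001  0.0017]
side tilt fits [(np.int64(95), np.float64(25.0)), (np.int64(89), np.float64(24.5)), (np.int64(88), np.float64(25.5)), (np.int64(86), np.float64(24.000000000000004)), (np.int64(83), np.float64(26.0))]
pos [ 0.4211 -0.082   0.1669] rot [ 1.800e+02 -2.000e-02  1.725e+02] t 35.7 F [ 0.9  0.2 -1.8] w 0.0181 gf 5.0
units total [-1.118  0.011 -0.178] rows>= 1.1
```

Straightening works: the wand leans 20°, as modelled. I go on to upright.

>>> step_arm(deltas=[{"dp": [-0.29,0,-0.09],"twist": 0},{"dp": [-0.29,0,-0.06],"twist": 0},{"dp": [-0.27,0,-0.04],"twist": 0},{"dp": [-0.25,0,-0.01],"twist": 0},{"dp": [-0.06,0,0],"twist": 0},{"dp": [0,0,0],"twist": 0}])

```text
time_s: 36.3
ee_pos: [0.4673, -0.0881, 0.1748]
eef_rot: [3.142, -0.0, 3.011]
force: [-0.6, 0.3, -0.6]
grip_width: 0.018
grip_force: 5.0
```

Run:
```python
from h import *
p=fitwand('side',2); p=fitwand('side',-2); go(.458,-.0864,.16)
```

```text
side tilt 0.5 x0 0.4 y0 -0.7 mm n 126 rms 0.99 zmin [-0.0033 -0.0006 -0.0002  0.0004]
side tilt 0.5 x0 0.6 y0 -0.9 mm n 129 rms 1.06 zmin [-0.0013 -0.0003  0.0003  0.0023]
pos [ 0.467 -0.088  0.175] rot [ 1.800e+02 -2.000e-02  1.725e+02] t 36.4 F [-0.7 -0.1 -1.4] w 0.0182 gf 5.0
units total [0.229 0.01  0.374] rows>= 0.4
```

>>> step_arm(deltas=[{"dp": [0.22,0.01,0],"twist": 0},{"dp": [0,0,0.2],"twist": 0},{"dp": [0,0,0.25],"twist": 0},{"dp": [0,0,0.25],"twist": 0},{"dp": [0,0,0.25],"twist": 0},{"dp": [0,0,0.25],"twist": 0},{"dp": [0,0,0.2],"twist": 0},{"dp": [0,0,0.15],"twist": 0},{"dp": [0,0,0],"twist": 0}])

```text
time_s: 37.3
ee_pos: [0.4583, -0.0865, 0.1123]
eef_rot: [3.141, -0.001, 3.011]
force: [0.6, 0.1, -1.0]
grip_width: 0.0182
grip_force: 5.0
```

Run:
```python
from h import *
p=fitwand('side',0); fn(0,0,2)
```

```text
side few 17
F [ 0.07 -0.16 -1.57] net along n -0.27
pos [ 0.4588 -0.0866  0.1134] rot [-1.800e+02  3.000e-02  1.725e+02] t 37.45 F [-0.1 -0.2 -2.1] w 0.0181 gf 5.0
units total [0. 0. 0.] rows>= 0.0
```

>>> step_arm(deltas=[{"dp": [0,0,0.04],"twist": 0},{"dp": [0,0,0.04],"twist": 0},{"dp": [0,0,0.03],"twist": 0},{"dp": [0,0,0],"twist": 0},{"dp": [0,0,0],"twist": 0}])

```text
time_s: 37.95
ee_pos: [0.4592, -0.0866, 0.1093]
eef_rot: [-3.141, 0.002, 3.011]
force: [1.6, 0.3, 5.2]
grip_width: 0.0179
grip_force: 5.0
```

Run:
```python
from h import *
fn(0,0,3)
```

```text
F [0.53 0.49 6.12] net along n 7.42
pos [ 0.4592 -0.0866  0.1093] rot [-1.7999e+02  1.0000e-01  1.7250e+02] t 38.1 F [0.5 0.5 6.2] w 0.0181 gf 5.0
units total [0. 0. 0.] rows>= 0.0
```

The collar bears on the rim with about 7 N, so the wand is home. I release and go straight up.

>>> step_arm(deltas=[{"dp": [0,0,0],"twist": 0},{"dp": [0,0,0],"twist": 0},{"dp": [0,0,0],"twist": 0},{"dp": [0,0,0],"twist": 0},{"dp": [0,0,0],"twist": 0},{"dp": [0,0,0],"twist": 0},{"dp": [0,0,0],"twist": 0},{"dp": [0,0,0],"twist": 0}], gripper=0.4)

```text
time_s: 38.9
ee_pos: [0.4586, -0.0865, 0.1087]
eef_rot: [-3.142, 0.0, 3.011]
force: [1.1, 0.7, 1.0]
grip_width: 0.0658
grip_force: 0.0
```

>>> step_arm(deltas=[{"dp": [0,0,-0.2],"twist": 0},{"dp": [0,0,-0.5],"twist": 0},{"dp": [0,0,-0.8],"twist": 0},{"dp": [0,0,-0.8],"twist": 0},{"dp": [0,0,-0.8],"twist": 0},{"dp": [0,0,-0.5],"twist": 0},{"dp": [0,0,0],"twist": 0},{"dp": [0,0,0],"twist": 0}])

```text
time_s: 39.7
ee_pos: [0.4585, -0.0865, 0.2525]
eef_rot: [-3.142, 0.0, 3.011]
force: [0.6, 0.2, -0.6]
grip_width: 0.0657
grip_force: 0.0
```

Run:
```python
from h import *
go(.458,-.0864,.2)
D=np.load('side0.npz')['P']
for n in ('side','top','wrist'):
    im,d,P,c,T=snap(n,'end'+n)
    for nm,lo,hi in [('top',(.42,-.13,.150),(.50,-.05,.175)),('collar',(.42,-.13,.084),(.50,-.05,.0955))]:
        p=P[np.all((P>lo)&(P<hi),-1)]
        if len(p)>5:
            (cx,cy),wh,a=cv2.minAreaRect((p[:,:2]*1000).astype(np.float32)); print(n,nm,len(p),round(cx,1),round(cy,1),np.round(wh,1),round(a,1),np.percentile(p[:,2],[50,95]).round(4))
    if n!='wrist':
        for l in ['spray','brush_tube','drops','tape_roll','mug','dust_brush','air_can','cassette']:
            r=ctrl.cut_out(n,l)
            if r:
                q=P[r[0]['pixels']]; P0=np.load(n+'0.npz')['P'][r[0]['pixels']]; print(' ',l,round(r[0]['conf'],2),'shift mm',(1e3*(np.nanmedian(q,0)-np.nanmedian(P0,0))).round(1))
```

```text
pos [ 0.4585 -0.0865  0.2525] rot [-1.800e+02  1.000e-02  1.725e+02] t 39.7 F [ 0.6  0.2 -0.6] w 0.0657 gf 0.0
units total [0.012 0.    1.313] rows>= 1.3
side top 132 458.9 -88.5 [21.9 26.9] 81.3 [0.1591 0.1621]
side collar 129 457.9 -91.8 [30.4 38.5] 74.7 [0.0893 0.0943]
  spray 0.59 shift mm [0.1 0.2 0.2]
  brush_tube 0.89 shift mm [-0.2  0.3  1.2]
  drops 0.87 shift mm [-0.1 -0.1  0.7]
  tape_roll 0.61 shift mm [-0.8  0.4  0.1]
  mug 0.77 shift mm [-0.  -0.2  0.2]
  dust_brush 0.59 shift mm [-0.   0.1 -0.1]
  air_can 0.66 shift mm [ 0.  -0.1 -1.2]
  cassette 0.88 shift mm [-0.1  0.1 -0.1]
  brush_tube 0.89 shift mm [ 0.  -0.4  0. ]
  drops 0.74 shift mm [ 0.1  0.  -0.4]
  tape_roll 0.79 shift mm [ 0.1 -0.4 -0.1]
  mug 0.96 shift mm [ 0.2  0.1 -0.4]
  dust_brush 0.85 shift mm [-0.   0.1 -0.2]
  air_can 0.7 shift mm [-3.1  0.1  0.3]
  cassette 0.7 shift mm [-0.1 -0.2 -0. ]
wrist top 855 457.7 -86.7 [18.  27.1] 82.4 [0.1612 0.1625]
wrist collar 709 455.4 -85.6 [40.9 35.9] 77.5 [0.0906 0.0926]
```

```bash
python3 -c "
from station import ctrl
print(ctrl.hand_in())"
```

```text
the job is handed in; nothing more can be done
None
```

I pressed the three tags in the order asked, put the wand back fully home and let go, and handed the job in at about 40 s; the verdict was not shown. The slope press briefly reached about 9 N before I eased off, and the bystanders still measure where they stood.

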